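# Set a countertop spice grinder to its coarse setting

## Task

Get the grinder ready: pull the red spring knob up out of its hole, swing the selector arm to the next hole beside the green stud and let the pin snap fully home. Then roll the ribbed dose wheel with a fingertip until its orange stripe lines up with the two white marks, and finally stand the steel cup upright in the middle of the round pad under the chute. Leave the food and jars around it where they stand, and let go of everything.

Things in the scene. Friction and masses are not known exactly. Their poses are not given: they have to be found in the camera images.
- grinder: Fixed blue countertop grinder, 290 x 240 x 320 mm, amber hopper at the back. Origin: on its underside, mid width; x to its back (away from the robot), y to its left as the robot sees it, z up. Base plate x -0.160 to 0.130. Control panel slopes at 35 deg, from x -0.075, z 0.140 up to x 0.048, z 0.226: its normal leans 35 deg from vertical to -x. Hopper beyond x 0.03, up to z 0.32.
- selector (a joint): Angle (rad) of the black selector arm about the panel's normal. 0: arm points straight down the slope, to the robot; positive swings the knob to the grinder's -y (right as the robot sees it). Five holes in the steel plate, at -0.908, -0.454, 0, 0.454, 0.908, 65 mm from the pivot; it starts in the middle one. Friction holds the arm where it is left (1 N at the knob).
- plunger (a joint): How far (m) the red knob and its pin are pulled up along the panel's normal: 0 pin fully home in a hole, 0.008 pin tip on the plate between holes, above 0.009 clear so that the arm can swing, 0.016 the stop. A spring pulls it down (4 N home, 8 N at 0.012) and snaps it back when let go over a hole. The 8 mm pin has 1.5 mm play to either side in a hole.
- selector_pivot (a point): Point on the selector's pivot axis, on the top face of the index plate (8 mm over the panel). Its z axis is the panel's normal, x points up the slope, y to the grinder's left.
- plunger_grip (a point): Where to grip the red knob, on its axis: an upright round grip 28 mm across, from 20 mm below to 16 mm above this point. 65 mm from the pivot axis, 45 mm above the plate's top when home. z axis: pull direction (panel's normal); x: to the pivot; y: along the swing. The arm lies 34 mm below; fingers have 25 mm free on both y sides.
- pin_entry (a point): Point on the selector arm, on the pin's axis at the height of the plate's top face; over a hole when that hole's angle is reached.
- stud_green: Green domed stud, 15 mm across, on the panel beside the wanted hole, 21 mm beyond it on the line from the pivot. It is beside either the next hole left or the next hole right of the middle one. Origin: its centre.
- stud_white: White domed stud, 15 mm across, beside the next hole on the other side: not wanted. Origin: its centre.
- dose_wheel (a joint): Angle (rad) of the black ribbed dose wheel (70 mm diameter, 18 mm wide, axis along the grinder's y). 0: the orange stripe is at the crown, between the two white marks. It starts negative, the stripe on the near (robot) side; pushing the crown up the slope, away from the robot, raises the value by 1 rad per 35 mm. It turns stiffly enough to stay (0.6 N at the rim), from -1.4 to 1.4.
- wheel_crown (a point): Crown of the dose wheel, 12 mm proud of the panel and 6 mm proud of the grey cheeks beside it, so it cannot be pinched. z axis: panel's normal; x: up the slope (tangent); y: the wheel's axis. Its bearing yields when pressed, 1.4 N at first, 4.9 N at its full 5 mm; pressing 2 to 3 mm with closed fingertips is enough to roll it.
- cup: Loose open steel cup, a straight cylinder 55 mm across, 75 mm tall, wall 2.5 mm, about 0.12 kg, standing upright on the worktop left of the grinder. Origin: centre of its underside, z up.
- cup_place (a point): Centre of the round grey pad (74 mm with its black rim), flush in the grinder's base plate, 12 mm above the worktop; axes as the grinder's. The steel chute (35 mm wide) ends just over the back rim of a cup here: tip 27 mm behind this point, underside 95 mm above it; the panel's edge 41 mm behind, 128 mm above. Bring the cup in from the front, the tool leaning back to the robot 20 to 30 deg.
- mill: Wooden pepper mill, 58 mm across, 130 mm tall, stands behind the cup: leave. Origin under its centre, as for those below.
- lemon: Yellow lemon, 71 mm long: leave.
- garlic: Garlic bulb, 56 mm: leave.
- honey_jar: Honey jar with dark lid, 64 mm across, 99 mm tall, left at the back: leave.
- spice_jar: Spice jar with green cap, 46 mm across, 106 mm tall, left of the cup: leave.
- mandarin: Orange mandarin, 58 mm, right of the grinder: leave.
Things that resemble listed ones, but are neither listed nor needed, are in the scene too. Leave any blue look-alike of the cup alone.

How it is judged:
On the way, in this order (a step that is already met when the one before it is completed fails the run):
1. the spring knob is pulled until its pin is clear of the plate (value of joint plunger above 0.009 m), for 0.1 s.
2. the pin has snapped fully home in the hole beside the green stud (value of joint plunger below 0.002 m and distance between pin_entry and stud_green below 0.03 m), for 0.2 s.
3. the orange stripe of the dose wheel is between the white marks (value of joint dose_wheel between -0.16 and 0.16 rad), for 0.2 s.
4. the cup stands on the pad under the chute (horizontal distance between cup and cup_place below 0.015 m and z of cup in the frame of cup_place between -0.004 and 0.004 m and angle between cup's own z axis and vertical below 0.1 rad and linear speed of cup below 0.02 m/s), for 0.2 s.
At the end, for the whole second after the job is handed in: The selector's pin is fully home (plunger within 2 mm of seated) in the hole beside the green stud, the dose wheel's stripe is within 0.16 rad (5.6 mm) of the marks, and the cup stands upright (within 0.1 rad), at rest, released, on the pad within 15 mm of its centre (all of step 2 and all of step 3 and all of step 4); the robot touches nothing.
It fails at once if a bystander (mill, lemon, garlic, honey jar, spice jar, mandarin) was moved more than 30 mm (distance of any of mill, lemon, garlic, honey_jar, spice_jar, mandarin from where it was at the start of the episode above 0.03 m).
It also fails if it takes over 64 s, if anything falls off the work surface, if the arm or the gripper's body presses on something with over 40 N, if the wrist force passes 120 N, or if a joint passes its speed limit or range.

## Robot

A 6-joint arm with a two-finger parallel gripper is mounted at the origin on a cart in front of the work surface, level with it; the furniture and walls round the work are solid. World frame = base frame: x ahead of the robot, y to its left, z up, the work surface at z = 0. Lengths are in m, angles in rad, forces in N, time in s.
With the tool pointing down it reaches from about 0.4 to 0.825 m from the base axis. Payload 7 kg.
Tool frame: the origin (TCP) lies on the centre line of the jaws, within the pads' length; the fingertips stand 22 mm ahead of it and the grasp point (between the pads) lies 3 mm ahead of it; z points along the fingers, y is the line along which they close (so a half turn about z gives the same grasp; the last joint's range is limited). The gripper opens to 88 mm and grips with 3 to 60 N. Pads are 19 mm wide; open, the fingers measure 130 mm over their backs; the gripper's body (78 mm by 193 mm) begins 47 mm behind the grasp point.
Start: joints at [1.463, 0.359, 0.012, 0, -1.224, -0.288], TCP at [0.26, 0.623, 0.249] pointing down, gripper open.
Joint ranges: [-3.07, 3.07], [-1.43, 2.12], [-1.02, 1.25], [-3.03, 1.67], [-3.05, -0], [-3.03, 3.03]. Speed limits (rad/s): [2.39, 2.39, 3.01, 3.14, 3.14, 3.14].

## Interface

Orientations are given as a unit quaternion [w, x, y, z].
In Python, from workcell import r gives the robot as it stands.
- The arm moves only by the tool servo_tool, never from a script. Its argument "commands" is a list that holds one entry, the list of rows, each a list of 7 numbers: the shift along the tool's x, y, z normalised to -1 to 1, where 1 is 0.1 m, then the turn, a rotation vector about the tool's x, y, z normalised to -1 to 1, where 1 is 45 degrees, then the closure, from -1 (fully open) to 1 (shut). A call has 1 to 10 rows; each row is the pose to reach, as a shift and turn from the pose commanded when the call began, along the tool's axes at that moment; what a row does not reach only later rows make up. A row lasts 1/10 s, in which the tool goes at most 50 mm and 8.59 degrees, less where a joint would pass 70% of its speed; a pose out of reach is approached as far as the arm can. A call with a number of a shift or a turn outside -1 to 1 is refused whole. A call with a gripper value outside its range is refused whole. The fingers move at their own pace and stop on an object; "squeeze" is the grip in N (left out, the last holds). Time passes only in rows, so rows that repeat a pose let the fingers close. It gives the time, the measured TCP pose, the force, the opening and the grip force at its end, in the units of the state.
- r.observe(): the state, without advancing time (a new reading comes with each control period).
- r.snapshot(name): name is "scene" or "top" or "wrist"; returns (picture, depth): 400x640x3 uint8, blue, green, red; 400x640 float32, m along the optical axis (not along the pixel's ray), 0 where there is no reading.
- r.camera_model(name): a dict with "fx", "fy", "cx", "cy" (pixels), "k1" (the pictures are not rectified: a ray, as slopes to the right and down, at radius r is drawn at 1 + k1 r^2 times it, then the intrinsics apply), "position" and "orientation" of the camera in the world. Camera axes: x right, y up, looking along -z (the intrinsics and any distortion apply to the point x, -y, -z); pixel columns grow to the right and rows downward; lengths in m; the calibration is good to about 2 mm. A picture is of the moment at which its call begins: read the wrist's pose just before it. camera_model takes no time and is no camera call; for the wrist camera it gives the pose at the moment of the call.
- r.hand_in(): hands the job in; it is judged then, once.
The state is a dict: "time_s": time; "joint_positions": joint angles; "qvel": joint speeds; "tau": joint torques, N m; "eef_pos": TCP position; "tcp_rot": TCP orientation; "contact_force": force on the tool from outside, world axes, zero at the start; "torque": the same for the moment, N m; "gripper_width": finger opening in m; "grasp_force": force on a finger pad.
Only numpy, scipy, OpenCV 4.12 (cv2) and the standard library are available. Lean on these libraries where they do the work, as an engineer would, in place of code of your own. Each camera call takes 0.05 s, during which the arm holds its last target. There are 200 camera calls.

## Working session

There is one attempt and no reset: what is moved stays moved. The work goes in short steps, Python scripts to look and compute and a tool call to move; the robot and the scene stay as the last step left them, time stands still between calls to the robot, and variables do not carry over. Pictures are saved under pics/ and viewed, at most 10 in all, crops included, and the job is handed in when it is done.

Besides the shell and the picture viewer there is one more tool, called after "Request:" as name(argument=value, ...) on one line, values as JSON. servo_tool: Moves the arm, as the interface text tells. Its arguments: {"type":"object","properties":{"commands":{"type":"array"},"squeeze":{"type":"number"}},"required":["commands"]}

```bash
ls; mkdir -p pics; cat > h.py <<'E'
import numpy as np, cv2
from scipy.spatial.transform import Rotation as R
from workcell import r
def rot(q): return R.from_quat([q[1],q[2],q[3],q[0]]).as_matrix()
def ray(m,u,v):
    x=(np.asarray(u,float)-m['cx'])/m['fx']; y=(np.asarray(v,float)-m['cy'])/m['fy']
    rd=np.hypot(x,y); ru=rd.copy()
    for _ in range(20): ru=rd/(1+m['k1']*ru**2)
    s=1/(1+m['k1']*ru**2); x=x*s;y=y*s
    return np.stack([x,-y,-np.ones_like(x)],-1)@rot(m['orientation']).T
def pts(m,u,v,d): return np.array(m['position'])+ray(m,u,v)*np.asarray(d)[...,None]
def plane(m,u,v,z):
    k=ray(m,u,v); p=np.array(m['position']); return p+k*((z-p[2])/k[...,2])[...,None]
def px(m,P):
    c=(np.asarray(P)-np.array(m['position']))@rot(m['orientation']); x=c[...,0]/-c[...,2];y=-c[...,1]/-c[...,2]
    f=1+m['k1']*(x*x+y*y); return np.stack([x*f*m['fx']+m['cx'],y*f*m['fy']+m['cy']],-1)
E
python3 - <<'E'
from h import *
import pickle
for n in ['scene','top','wrist']:
    m=r.camera_model(n); im,d=r.snapshot(n); cv2.imwrite(f'pics/{n}0.png',im); pickle.dump((m,im,d),open(f'{n}0.pkl','wb')); print(n,m,(d>0).mean())
print(r.observe())
E
```

```text
pics
scene {'fx': 420.95891517778205, 'fy': 420.95891517778205, 'cx': 314.18810022798374, 'cy': 199.12190548668408, 'k1': -0.1114615986871574, 'position': array([-0.52591904,  0.8238868 ,  1.00766987]), 'orientation': array([-0.39900602, -0.2061643 ,  0.43181408,  0.78219376])} 0.99615234375
top {'fx': 382.3954674344367, 'fy': 382.3954674344367, 'cx': 323.60969019652043, 'cy': 196.54874856041087, 'k1': -0.0506338265524221, 'position': array([0.25678691, 0.01177263, 1.34862329]), 'orientation': array([ 0.7352844 ,  0.08153987, -0.07218222, -0.66895278])} 0.99596484375
wrist {'fx': 280.21925083302835, 'fy': 280.21925083302835, 'cx': 316.31746262439015, 'cy': 198.28401247515728, 'k1': 0.0019317055516135733, 'position': array([0.32698257, 0.59396292, 0.38379217]), 'orientation': array([-0.54934224,  0.0771702 , -0.11325801,  0.8242818 ])} 0.99321484375
{'time_s': 0.15, 'joint_positions': array([ 1.46308043e+00,  3.59224232e-01,  1.12756748e-02, -2.49380570e-04,
       -1.22411660e+00, -2.88092307e-01]), 'qvel': array([-0.00010343, -0.00214192,  0.00346578,  0.00149034,  0.00079964,
       -0.00103468]), 'tau': array([-1.28831631e-03, -5.83274102e+01,  2.93290186e+01,  7.00114444e+00,
        8.75385886e-03, -1.09960972e-04]), 'eef_pos': array([0.26014582, 0.62248172, 0.2478404 ]), 'tcp_rot': array([ 6.42397277e-04,  9.80472266e-01, -1.96656348e-01, -5.96292633e-05]), 'contact_force': array([-0.13228669,  0.0342733 , -0.32292386]), 'torque': array([-0.00119913, -0.01350351, -0.02396247]), 'grasp_force': 0.0, 'gripper_width': 0.08749989626650737}
```

View pics/top0.png

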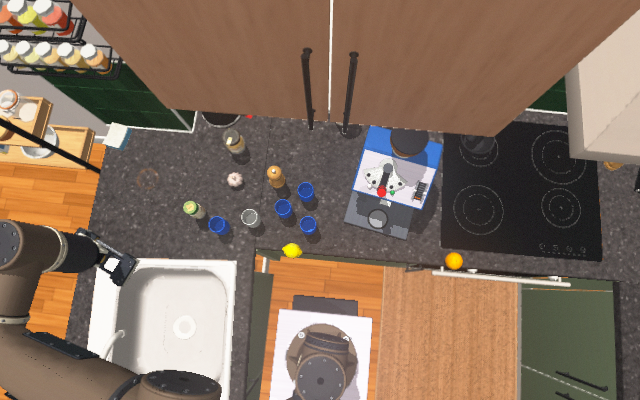

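View pics/scene0.png

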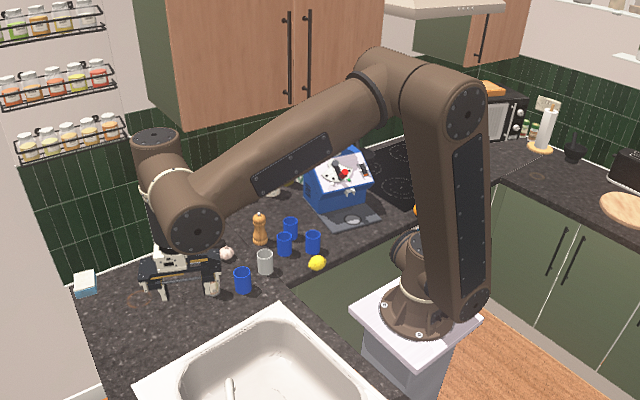

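The top view shows the grinder around px (395,185), the steel cup at (250,217) with blue look-alikes around it, and the red knob near (382,192). The scene view confirms this layout. Next I zoom in on the panel and locate the main parts.

```bash
python3 - <<'E'
from h import *
import pickle
m,im,d=pickle.load(open('top0.pkl','rb'))
c=im[120:245,335:450]; c=cv2.resize(c,None,fx=4.8,fy=4.8,interpolation=cv2.INTER_CUBIC); cv2.imwrite('pics/tz.png',c)
hsv=cv2.cvtColor(im,cv2.COLOR_BGR2HSV)
def blobs(name,lo,hi,amin=8,box=(100,150,460,260)):
    k=cv2.inRange(hsv,lo,hi); n,l,s,ce=cv2.connectedComponentsWithStats(k)
    for i in range(1,n):
        if s[i,4]>=amin and box[0]<ce[i,0]<box[2] and box[1]<ce[i,1]<box[3]:
            v,u=np.nonzero(l==i); P=pts(m,u,v,d[v,u]); print(name,ce[i].round(1),s[i,4],np.median(P,0).round(4),P.max(0).round(3),P.min(0).round(3))
blobs('red',(0,170,90),(6,255,255)); blobs('green',(50,120,50),(85,255,255),4); blobs('orange',(8,180,150),(22,255,255),3); blobs('blue',(105,150,60),(125,255,255),60);blobs('yel',(23,150,100),(35,255,255),40)
v,u=np.mgrid[195:240,235:266]; P=pts(m,u,v,d[v,u]); k=(P[...,2]>.03)
print('cup',P[k].mean(0),P[k].min(0),P[k].max(0)); 
print(d[217,250],d[175,400])
E
```

```text
red [381.1 191.5] 64 [ 0.5351 -0.133   0.2235] [ 0.557 -0.121  0.233] [ 0.524 -0.145  0.212]
green [391.8 192. ] 10 [ 0.5523 -0.1746  0.1663] [ 0.557 -0.17   0.168] [ 0.549 -0.178  0.158]
orange [418. 198.] 3 [ 0.541  -0.2582  0.1663] [ 0.541 -0.256  0.167] [ 0.541 -0.262  0.165]
orange [286.  257.3] 7 [ 0.3724  0.2507 -0.9076] [0.373 0.264 0.034] [ 0.325  0.144 -0.92 ]
blue [432.8 153.9] 349 [ 0.6722 -0.2846  0.2269] [0.712 0.012 1.349] [ 0.257 -0.312  0.218]
blue [305.5 191.4] 249 [0.5635 0.1088 0.0264] [0.584 0.133 0.079] [ 0.529  0.081 -0.002]
blue [283. 208.] 241 [0.495  0.1816 0.024 ] [0.516 0.205 1.349] [ 0.257  0.012 -0.003]
blue [217.7 224.8] 242 [0.4128 0.4042 0.0362] [0.441 0.446 0.08 ] [ 0.382  0.367 -0.002]
blue [307.8 224.5] 208 [0.4452 0.0889 0.0084] [0.465 0.114 1.349] [ 0.257  0.012 -0.003]
yel [291.7 250.2] 219 [0.3479 0.1326 0.0446] [0.375 0.168 1.349] [0.257 0.012 0.028]
yel [454.5 259.6] 95 [ 0.3687 -0.4169  0.0511] [ 0.387 -0.402  0.057] [ 0.346 -0.436  0.042]
cup [0.43701735 0.27723789 0.11365361] [0.25678691 0.01177263 0.03039965] [0.47236462 0.31499248 1.34862329]
1.3618057 1.1967708
```

View pics/tz.png

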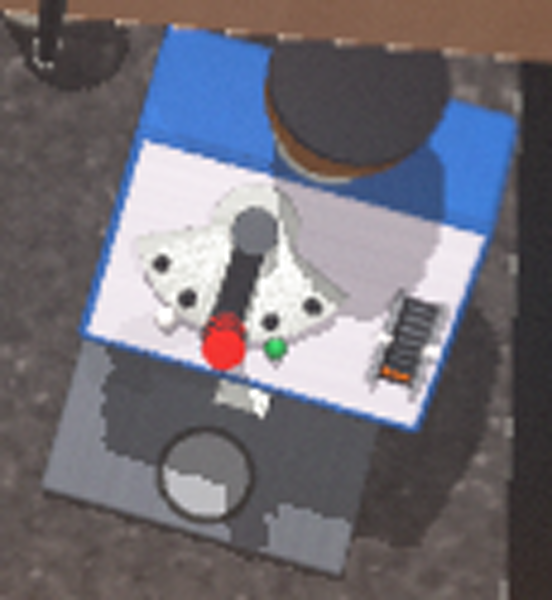

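Green stud is to the right of the middle hole (crop px 275,348), white to the left (165,318). The wheel's orange stripe is at crop (395,375), the pad's centre at (206,475). Now the grinder pose.

```bash
python3 - <<'E'
from h import *
import pickle
m,im,d=pickle.load(open('top0.pkl','rb'))
f=lambda x,y:(335+(x+.5)/4.8-.5,120+(y+.5)/4.8-.5)
def P(x,y,z): return plane(m,*f(x,y),z)
for n,x,y,z in [('pl',82,335,.14),('pr',417,428,.14),('tl',148,140,.226),('tr',485,237,.226),('bl',43,488,.012),('br',342,577,.012),('pad',206,475,.012),('green',275,348,.166),('white',165,318,.166)]: print(n,P(x,y,z))
for a,b in [((82,335,.14),(417,428,.14)),((148,140,.226),(485,237,.226)),((43,488,.012),(342,577,.012))]:
    e=P(*a)-P(*b); print('yaw',np.arctan2(-e[0],e[1]),np.linalg.norm(e),(P(*a)+P(*b))/2)
# plane fit of the panel from depth, whitish area
v,u=np.mgrid[150:210,350:440]; D=d[v,u]; Q=pts(m,u,v,D); hsv=cv2.cvtColor(im,cv2.COLOR_BGR2HSV)[150:210,350:440]
k=(hsv[...,1]<40)&(hsv[...,2]>170)&(Q[...,2]>.14)&(Q[...,2]<.23); q=Q[k]
for _ in range(4):
    c=q.mean(0); n=np.linalg.svd(q-c)[2][2]; n*=np.sign(n[2]); q=q[abs((q-c)@n)<.003]
print('n',n,np.degrees(np.arccos(n[2])),np.arctan2(-n[1],-n[0]),c,len(q))
# cup from rim
v,u=np.mgrid[195:240,232:268]; Q=pts(m,u,v,d[v,u]); k=(d[v,u]>0)&(Q[...,2]>.068)&(Q[...,2]<.085); q=Q[k]; print('cuprim',q.mean(0),q.min(0),q.max(0),len(q))
E
```

```text
pl [ 0.55554117 -0.04796572  0.14      ]
pr [ 0.51271523 -0.27719778  0.14      ]
tl [ 0.66730063 -0.07599509  0.226     ]
tr [ 0.62281813 -0.29537293  0.226     ]
bl [ 0.46909246 -0.03486235  0.012     ]
br [ 0.42407976 -0.25759558  0.012     ]
pad [ 0.48997454 -0.15370701  0.012     ]
green [ 0.55232489 -0.17474296  0.166     ]
white [ 0.56588592 -0.10069108  0.166     ]
yaw -0.18469436418664348 0.23319818965605274 [ 0.5341282  -0.16258175  0.14      ]
yaw -0.2000543352975836 0.2238421978590491 [ 0.64505938 -0.18568401  0.226     ]
yaw -0.19940672310601124 0.22723607406851445 [ 0.44658611 -0.14622896  0.012     ]
n [-0.5622066   0.10341114  0.82050586] 34.864535203996105 -0.18190468969601928 [ 0.59147744 -0.18340754  0.18792327] 1290
cuprim [0.44554431 0.28728897 0.07442969] [0.41844212 0.25997235 0.06843789] [0.47236462 0.31499248 0.07987686] 55
```

Request:
servo_tool(commands=[[[0.3,0.34,-0.15,0,0,0,-1],[0.6,0.68,-0.3,0,0,0,-1],[0.88,1,-0.4,0,0,0,-1]]])

```text
time_s: 0.45
eef_pos: [0.3032, 0.4952, 0.2889]
tcp_rot: [0.0, 0.981, -0.196, 0.0]
contact_force: [1.3, 1.3, 0.4]
gripper_width: 0.0876
grasp_force: 0.0
```

Request:
servo_tool(commands=[[[0.3,0.34,-0.15,0,0,0,-1],[0.6,0.68,-0.3,0,0,0,-1],[0.88,1,-0.4,0,0,0,-1]]])

```text
time_s: 0.75
eef_pos: [0.3459, 0.3685, 0.3296]
tcp_rot: [-0.0, 0.98, -0.197, 0.0]
contact_force: [0.7, 0.3, -0.5]
gripper_width: 0.0875
grasp_force: 0.0
```

Request:
servo_tool(commands=[[[0.3,0.34,-0.1,0,0,0,-1],[0.6,0.68,-0.2,0,0,0,-1],[0.88,1,-0.2,0,0,0,-1],[0.88,1,-0.2,0,0,0,-1]]])

```text
time_s: 1.15
eef_pos: [0.3887, 0.2405, 0.3494]
tcp_rot: [-0.001, 0.98, -0.198, 0.0]
contact_force: [-0.1, 0.7, 0.2]
gripper_width: 0.0877
grasp_force: 0.0
```

```bash
python3 - <<'E'
from h import *
import pickle
m=r.camera_model('wrist'); im,d=r.snapshot('wrist'); pickle.dump((m,im,d),open('w1.pkl','wb')); cv2.imwrite('pics/w1.png',im)
print(px(m,np.array([[.4455,.2873,.075]])))
v,u=np.mgrid[0:400,0:640]; Q=pts(m,u,v,d); k=(d>0)&(Q[...,2]>.065)&(Q[...,2]<.085)&(np.hypot(Q[...,0]-.4455,Q[...,1]-.2873)<.045); q=Q[k]; print(q.min(0),q.max(0),q.mean(0),len(q))
E
```

```text
[[270.62179915 146.9261232 ]]
[0.41638425 0.25926355 0.06511731] [0.47067136 0.31346706 0.07769489] [0.44355306 0.28784542 0.0731417 ] 279
```

Request:
servo_tool(commands=[[[0.3,0.34,0,0,0,0,-1],[0.6,0.68,0,0,0,0,-1],[0.88,1,0,0,0,0,-1]]])

```text
time_s: 1.5
eef_pos: [0.4309, 0.1174, 0.3484]
tcp_rot: [0.0, 0.981, -0.196, -0.0]
contact_force: [0.7, 0.8, -0.1]
gripper_width: 0.0878
grasp_force: 0.0
```

Request:
servo_tool(commands=[[[0.3,0.34,0,0,0,0,-1],[0.6,0.68,0,0,0,0,-1],[0.88,1,0,0,0,0,-1]]])

```text
time_s: 1.8
eef_pos: [0.4739, -0.0093, 0.3484]
tcp_rot: [-0.0, 0.981, -0.196, -0.0]
contact_force: [1.0, 0.1, 0.3]
gripper_width: 0.0878
grasp_force: 0.0
```

Request:
servo_tool(commands=[[[0.1,0.34,0,0,0,-0.1,-1],[0.1,0.68,0,0,0,-0.2,-1],[0.1,1,0,0,0,-0.26,-1],[0.1,1,0,0,0,-0.26,-1]]])

```text
time_s: 2.2
eef_pos: [0.4432, -0.106, 0.3484]
tcp_rot: [0.0, 0.995, -0.096, -0.0]
contact_force: [0.6, 1.7, 1.2]
gripper_width: 0.0879
grasp_force: 0.0
```

```bash
python3 - <<'E'
from h import *
import pickle
m=r.camera_model('wrist'); im,d=r.snapshot('wrist'); pickle.dump((m,im,d),open('w2.pkl','wb')); cv2.imwrite('pics/w2.png',im); print(m['position'])
E
```

```text
[ 0.51440226 -0.12037131  0.48438887]
```

View pics/w2.png

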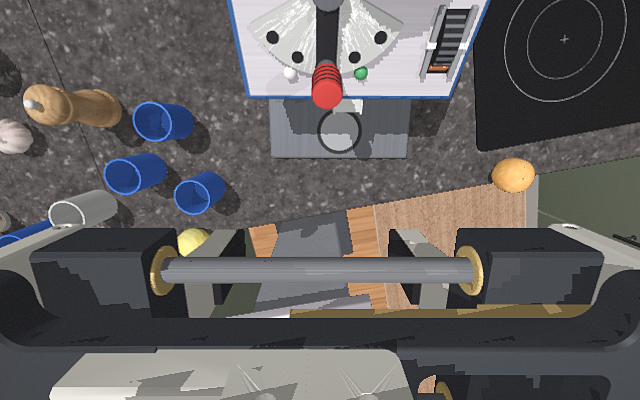

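The wrist view shows the panel: green stud (361,74), white stud (291,74), red knob (327,90), stripe (436,69), pad (339,131). I measure these accurately.

```bash
cat >> h.py <<'E'
def tri(obs):
    A=0;b=0
    for m,u,v in obs:
        k=ray(m,u,v);k=k/np.linalg.norm(k);M=np.eye(3)-np.outer(k,k);A=A+M;b=b+M@np.array(m['position'])
    return np.linalg.solve(A,b)
def blob(im,lo,hi,box):
    k=cv2.inRange(cv2.cvtColor(im,cv2.COLOR_BGR2HSV),np.array(lo),np.array(hi)); z=np.zeros_like(k); x0,y0,x1,y1=box; z[y0:y1,x0:x1]=k[y0:y1,x0:x1]
    v,u=np.nonzero(z); return u,v
E
python3 - <<'E'
from h import *
import pickle
T=pickle.load(open('top0.pkl','rb')); W=pickle.load(open('w2.pkl','rb'))
def both(n,lo,hi,bt,bw):
    o=[]
    for (m,im,d),b in ((T,bt),(W,bw)):
        u,v=blob(im,lo,hi,b); P=pts(m,u,v,d[v,u]); o.append((m,u.mean(),v.mean())); print(n,len(u),u.mean().round(1),v.mean().round(1),np.median(P,0).round(4))
    p=tri(o); print('  tri',p.round(4)); return p
g=both('green',(50,100,50),(85,255,255),(380,180,402,200),(345,60,375,90))
w=both('white',(0,0,225),(180,40,255),(363,180,375,190),(281,66,299,82))
o=both('stripe',(5,150,120),(22,255,255),(405,190,430,205),(420,55,455,85))
# pad ring: dark ring in W -> ellipse
m,im,d=W
u,v=blob(im,(0,0,0),(180,120,62),(312,106,364,156)); c,_=cv2.minEnclosingCircle(np.stack([u,v],1).astype(np.float32)); print('pad ring',c,len(u),plane(m,*c,.012))
v,u=np.mgrid[112:152,320:358]; print('pad z',np.median(pts(m,u,v,d[v,u])[...,2]))
P=plane(m,339.,131.,.012); print(P, tri([(T[0],335+206.5/4.8-.5,120+475.5/4.8-.5),(m,339,131)]))
# panel plane
v,u=np.mgrid[0:95,232:490]; Q=pts(m,u,v,d[v,u]); h=cv2.cvtColor(im,cv2.COLOR_BGR2HSV)[0:95,232:490]
q=Q[(h[...,1]<40)&(h[...,2]>150)&(Q[...,2]>.13)&(Q[...,2]<.24)]
for _ in range(6):
    c=np.median(q,0) if _==0 else q.mean(0); n=np.linalg.svd(q-c)[2][2]; n*=np.sign(n[2]); q=q[abs((q-c)@n)<[.006,.003,.002,.002,.002,.002][_]]
print('panel',n,c,len(q),'yaw',np.arctan2(-n[1],-n[0]),np.degrees(np.arccos(n[2])))
print('stud heights',(g-c)@n,(w-c)@n,(o-c)@n); e=w-g; print('studyaw',np.arctan2(-e[0],e[1]),np.linalg.norm(e))
# red
u,v=blob(im,(0,150,60),(6,255,255),(300,50,350,115)); Q=pts(m,u,v,d[v,u]); hh=(Q-c)@n; print('red heights',hh.min(),hh.max()); top=Q[hh>hh.max()-.008]; print('top',top.mean(0),len(top))
u,v=blob(im,(0,0,0),(180,255,60),(340,20,400,70)); print('hole px',u.mean(),v.mean())
cv2.imwrite('pics/z2.png',cv2.resize(im[0:160,220:500],None,fx=2.8,fy=2.8,interpolation=cv2.INTER_CUBIC))
E
```

```text
green 12 392.0 192.2 [ 0.5523 -0.1751  0.1663]
green 125 360.4 72.7 [ 0.5513 -0.1754  0.1655]
  tri [ 0.5505 -0.174   0.1724]
white 71 366.7 184.6 [ 0.5702 -0.0914  0.1626]
white 104 287.4 71.6 [ 0.5667 -0.1001  0.1656]
  tri [ 0.5735 -0.0969  0.1401]
stripe 6 417.0 197.5 [ 0.5423 -0.2552  0.166 ]
stripe 60 437.6 67.8 [ 0.5405 -0.2544  0.1666]
  tri [ 0.5409 -0.2541  0.1694]
pad ring (339.27777099609375, 130.1666717529297) 253 [ 0.48966161 -0.1547837   0.012     ]
pad z 0.012909089416491909
[ 0.48843759 -0.15411321  0.012     ] [ 0.48885081 -0.15332485  0.01800355]
panel [-0.63736763  0.11909293  0.76130111] [ 0.56584663 -0.1627114   0.17016439] 6779 yaw -0.18472115129877584 40.42096489284375
stud heights 0.010121535825434604 -0.01998280408054802 0.004412942514099729
studyaw -0.28981318227549213 0.08671516798584065
red heights 0.015153756174973772 0.27705082585600754
top [ 0.51440226 -0.12037131  0.48438887] 4
hole px 368.2718894009217 46.19815668202765
```

View pics/z2.png

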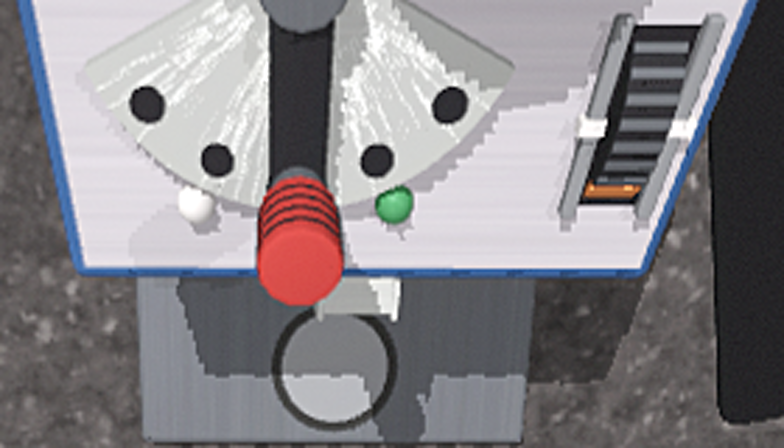

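```bash
python3 - <<'E'
from h import *
import pickle
m,im,d=pickle.load(open('w2.pkl','rb')); C=lambda x,y:(220+(x+.5)/2.8-.5,(y+.5)/2.8-.5)
L=plane(m,*C(82,271),.14);Rr=plane(m,*C(642,271),.14); e=L-Rr; print('edge',L,Rr,'yaw',np.arctan2(-e[0],e[1]),np.linalg.norm(e))
bl=plane(m,*C(143,441),.012);br=plane(m,*C(523,441),.012);e2=bl-br;print('base',bl,br,np.arctan2(-e2[0],e2[1]),np.linalg.norm(e2))
yaw=-.19; xg=np.array([np.cos(yaw),np.sin(yaw),0]); yg=np.array([-xg[1],xg[0],0]); n=np.array([0,0,np.cos(np.radians(35))])-xg*np.sin(np.radians(35)); up=np.cross(yg,n)
mid=(L+Rr)/2; print('org from edge',mid+.075*xg,'base',(bl+br)/2+.16*xg)
def hit(x,y,h):
    k=ray(m,*C(x,y)); p=np.array(m['position']); return p+k*(((mid+h*n-p)@n)/(k@n))
H=np.array([hit(x,y,.008) for x,y in [(148,104),(217,160),(377,160),(449,104)]])
q=np.stack([(H-mid)@up,(H-mid)@yg],1); print('holes up,y',q.round(4), 'd',np.linalg.norm(q[0]-q[3]),130*np.sin(.908),np.linalg.norm(q[1]-q[2]),130*np.sin(.454))
# Procrustes with holes
a=np.array([-.908,-.454,.454,.908]); M=np.stack([-.065*np.cos(a),-.065*np.sin(a)],1)
A=M-M.mean(0);B=q-q.mean(0); th=np.arctan2((A[:,0]*B[:,1]-A[:,1]*B[:,0]).sum(),(A*B).sum()); print('rot resid',th)
pv=q.mean(0)-M.mean(0); print('pivot up,y',pv); piv=mid+.008*n+pv[0]*up+pv[1]*yg; print('pivot',piv, 'grip',piv-.065*up+.045*n)
S=np.array([hit(x,y,.004) for x,y in [(197,206),(395,205)]]); print('studs',S, np.linalg.norm(S[0]-S[1]))
for x,y in [(592,127),(682,129)]: print('marks',hit(x,y,.006), (hit(x,y,.006)-mid)@up,(hit(x,y,.006)-mid)@yg)
# depth-based check of plate plane
for x,y in [(120,230),(500,250),(560,30),(400,110)]:
    u,v=map(int,np.round(C(x,y))); print('h',(pts(m,u,v,d[v,u])-mid)@n)
E
```

```text
edge [ 0.55359503 -0.04918376  0.14      ] [ 0.50963093 -0.27657315  0.14      ] yaw -0.190986280405552 0.2316004668823872
base [ 0.46799485 -0.03421625  0.012     ] [ 0.42459574 -0.2583765   0.012     ] -0.19124143768351923 0.22832279351903859
org from edge [ 0.60526329 -0.17704287  0.14      ] base [ 0.60341597 -0.1765138   0.012     ]
holes up,y [[ 0.0671  0.0796]
 [ 0.0485  0.0571]
 [ 0.0484 -0.0003]
 [ 0.0671 -0.0229]] d 0.10256269372473245 102.47570710030514 0.05747196546009158 57.01329831551201
rot resid -0.00068328989450344
pivot up,y [0.10697876 0.02837247]
pivot [ 0.61852021 -0.15070003  0.20791371] grip [ 0.54088705 -0.13576963  0.20749309]
studs [[ 0.56560427 -0.10230268  0.16024518]
 [ 0.55162379 -0.1764111   0.16043223]] 0.07541582297319219
marks [ 0.56136782 -0.24480418  0.17861817] 0.05875984020181495 -0.0748319439775815
marks [ 0.55477984 -0.27596641  0.17820914] 0.05804671036427394 -0.10667758045550114
h 0.0025486716330633714
h 0.0035601615549905527
h 0.003406150098923706
h 0.010871391826818299
```

```bash
cat >> h.py <<'E'
yaw=-.191; xg=np.array([np.cos(yaw),np.sin(yaw),0]); yg=np.array([-xg[1],xg[0],0]); n=np.array([0,0,np.cos(np.radians(35))])-xg*np.sin(np.radians(35)); up=np.cross(yg,n)
mid=np.array([.5316,-.1629,.14])+.0015*n
piv=mid+.008*n+.107*up+.0284*yg
def swing(a): # radial (towards pivot), swing dirs at selector angle a
    x=np.cos(a)*up+np.sin(a)*yg; return x
def grip(a): return piv-.065*swing(a)+.045*n
crown=mid+.0584*up-.0908*yg+.012*n
def frame(x,z): return np.stack([x,np.cross(z,x),z],1)
def mv(p,Rt=None):
    s=r.observe(); R0=rot(s['tcp_rot']); d=R0.T@(np.asarray(p)-s['eef_pos'])/.1
    w=R.from_matrix(R0.T@Rt).as_rotvec()/(np.pi/4) if Rt is not None else np.zeros(3)
    return np.r_[d,w].round(3)
E
python3 -c "
from h import *
F=frame(up,-n); print(grip(0),crown); print(mv(grip(0)+.075*n,F)); print(mv(grip(0)+.003*n,F))"
```

```text
[ 0.54007877 -0.13561341  0.208734  ] [ 0.55372852 -0.2596605   0.18455542]
[ 0.573  0.117  0.782  0.001  0.778 -0.003]
[ 9.870e-01  1.160e-01  1.372e+00  1.000e-03  7.780e-01 -3.000e-03]
```

Request:
servo_tool(commands=[[[0.1,0.02,0.1,0,0.16,0,-1],[0.2,0.05,0.25,0,0.32,0,-1],[0.3,0.08,0.4,0,0.48,0,-1],[0.45,0.1,0.6,0,0.64,0,-1],[0.57,0.117,0.78,0,0.778,0,-1],[0.57,0.117,0.78,0,0.778,0,-1],[0.57,0.117,0.78,0,0.778,0,-1]]])

```text
time_s: 2.95
eef_pos: [0.496, -0.1262, 0.2677]
tcp_rot: [0.029, 0.95, -0.091, 0.298]
contact_force: [-0.5, -0.5, 0.5]
gripper_width: 0.0874
grasp_force: 0.0
```

```bash
python3 - <<'E'
from h import *
F=frame(up,-n); print(mv(grip(0)+.003*n,F))
m=r.camera_model('wrist'); im,d=r.snapshot('wrist'); cv2.imwrite('pics/w3.png',im)
k=grip(0); print('proj top',px(m,k+.016*n),'bottom',px(m,k-.02*n), 'stud',px(m,piv-.086*swing(.454)-.008*n+.004*n),'crown',px(m,crown))
u,v=blob(im,(50,100,50),(85,255,255),(0,0,640,400)); print('green',np.median(u),np.median(v),len(u))
u,v=blob(im,(0,150,60),(6,255,255),(0,0,640,400)); print('red',np.percentile(u,[1,50,99]),np.percentile(v,[1,99]))
print(r.observe()['joint_positions'].round(2))
E
```

```text
[0.034 0.009 0.711 0.001 0.005 0.001]
proj top [316.47366914 217.0657926 ] bottom [316.40875754 202.83379405] stud [355.17116575 206.33432002] crown [446.59748421 179.29725312]
green 54.0 44.0 925
red [ 81. 313. 332.] [ 71.   230.94]
[ 0.2  -0.26 -1.    0.72 -0.34  0.56]
```

View pics/w3.png

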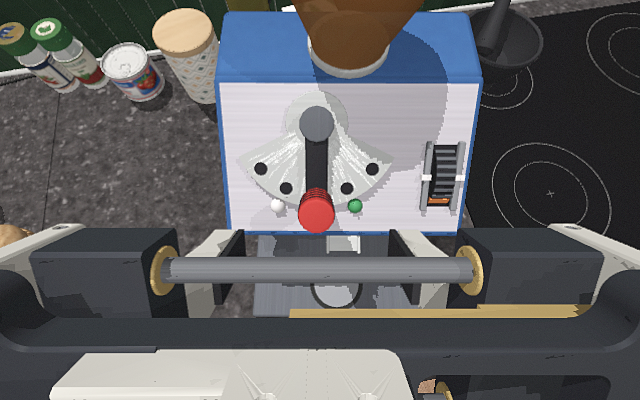

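View 3 shows the tool aligned over the knob (316,212), with the projections matching to within a pixel or two. Approach.

Request:
servo_tool(commands=[[[0.034,0.01,0.2,0,0.005,0,-1],[0.034,0.01,0.4,0,0.005,0,-1],[0.034,0.01,0.55,0,0.005,0,-1],[0.034,0.01,0.65,0,0.005,0,-1],[0.034,0.01,0.71,0,0.005,0,-1],[0.034,0.01,0.71,0,0.005,0,-1]]])

```text
time_s: 3.6
eef_pos: [0.5458, -0.1408, 0.2301]
tcp_rot: [0.024, 0.952, -0.09, 0.29]
contact_force: [-0.4, 1.0, 0.2]
gripper_width: 0.0878
grasp_force: 0.0
```

```bash
python3 - <<'E'
from h import *
print(mv(grip(0)+.003*n,frame(up,-n)),r.observe()['joint_positions'].round(2))
E
```

```text
[-0.174 -0.039  0.111 -0.011  0.025 -0.001] [ 0.01 -0.1  -1.01  0.97 -0.12  0.44]
```

Request:
servo_tool(commands=[[[0,0,0,0,-0.11,0,-1],[0,0,0,0,-0.22,0,-1],[0,0,0,0,-0.33,0,-1],[0,0,0,0,-0.33,0,-1],[0,0,0,0,-0.33,0,-1]]])

```text
time_s: 4.1
eef_pos: [0.5472, -0.1378, 0.2313]
tcp_rot: [0.009, 0.982, -0.091, 0.165]
contact_force: [0.3, -0.9, 0.2]
gripper_width: 0.0878
grasp_force: 0.0
```

```bash
cat >> h.py <<'E'
def lean(deg,dy=0):
    L=np.radians(deg); x=xg*np.cos(L)+np.array([0,0,1])*np.sin(L); return frame(x,np.cross(x,-yg))
E
python3 - <<'E'
from h import *
F=lean(20); print(mv(grip(0)-.003*F[:,2],F),r.observe()['joint_positions'].round(2))
E
```

```text
[-0.144 -0.006  0.159 -0.017  0.022  0.004] [ 0.16  0.01 -0.58  0.16 -0.67  1.11]
```

Request:
servo_tool(commands=[[[-0.07,0,0.05,-0.01,0.02,0,-1],[-0.144,-0.005,0.12,-0.017,0.022,0.004,-1],[-0.144,-0.005,0.16,-0.017,0.022,0.004,-1],[-0.144,-0.005,0.16,-0.017,0.022,0.004,-1]]])

```text
time_s: 4.5
eef_pos: [0.5358, -0.1383, 0.2094]
tcp_rot: [0.019, 0.98, -0.095, 0.173]
contact_force: [0.3, -0.1, 0.5]
gripper_width: 0.0876
grasp_force: 0.0
```

```bash
python3 - <<'E'
from h import *
F=lean(20); print(mv(grip(0)-.003*F[:,2],F),r.observe()['joint_positions'].round(2))
E
```

```text
[ 0.032 -0.035 -0.011  0.006  0.    -0.001] [ 0.18  0.   -0.68  0.24 -0.58  1.02]
```

Request:
servo_tool(commands=[[[0.03,-0.03,-0.01,0,0,0,-1],[0.03,-0.03,-0.01,0,0,0,0.6],[0.03,-0.03,-0.01,0,0,0,1],[0.03,-0.03,-0.01,0,0,0,1],[0.03,-0.03,-0.01,0,0,0,1],[0.03,-0.03,-0.01,0,0,0,1],[0.03,-0.03,-0.01,0,0,0,1]]], squeeze=35)

```text
time_s: 5.2
eef_pos: [0.5392, -0.1359, 0.2116]
tcp_rot: [0.019, 0.98, -0.095, 0.172]
contact_force: [-0.4, 0.2, -0.1]
gripper_width: 0.0451
grasp_force: 0.0
```

```bash
python3 - <<'E'
from h import *
F=lean(20); R0=rot(r.observe()['tcp_rot'])
print(mv(grip(0)-.003*F[:,2],F),'n in tool',R0.T@n)
# swing poses: rotate the present pose about pivot axis
s=r.observe(); 
for a,h in [(0,.0135),(.15,.0135),(.3,.0135),(.454,.0135)]:
    Q=R.from_rotvec(-a*n).as_matrix(); p=piv+Q@(s['eef_pos']-piv)+h*n; print(a,mv(p,Q@R0))
E
```

```text
[-0.002 -0.005 -0.001  0.006  0.001 -0.002] n in tool [-0.25926946  0.00468059 -0.96579368]
0 [-0.035  0.001 -0.13   0.     0.     0.   ]
0.15 [-0.029 -0.095 -0.132  0.05  -0.001  0.184]
0.3 [-0.009 -0.189 -0.138  0.099 -0.002  0.369]
0.454 [ 0.025 -0.281 -0.148  0.15  -0.003  0.558]
```

Request:
servo_tool(commands=[[[0,0,0,0,0,0,1],[0,0,0,0,0,0,1],[0,0,0,0,0,0,1],[0,0,0,0,0,0,1],[0,0,0,0,0,0,1]]])

```text
time_s: 5.7
eef_pos: [0.5392, -0.1358, 0.2115]
tcp_rot: [0.019, 0.98, -0.095, 0.172]
contact_force: [0.4, -0.1, -0.2]
gripper_width: 0.0275
grasp_force: 35.0
```

```bash
python3 - <<'E'
from h import *
s=r.observe();R0=rot(s['tcp_rot']); print(mv(grip(0)-.003*lean(20)[:,2]),s['contact_force'])
for a,h in [(0,.0135),(.15,.0135),(.3,.0135),(.454,.0135)]:
    Q=R.from_rotvec(a*n).as_matrix(); p=piv+Q@(s['eef_pos']-piv)+h*n; print(a,mv(p,Q@R0))
E
```

```text
[-0.002 -0.004 -0.001  0.     0.     0.   ] [ 0.40976885 -0.10576585 -0.21407522]
0 [-0.035  0.001 -0.13   0.     0.     0.   ]
0.15 [-0.027  0.096 -0.132 -0.05   0.001 -0.184]
0.3 [-0.006  0.19  -0.137 -0.099  0.002 -0.369]
0.454 [ 0.03   0.281 -0.146 -0.15   0.003 -0.558]
```

Gripped, well centred. Pull 13.5 mm along the normal and look at the force.

Request:
servo_tool(commands=[[[-0.01,0,-0.04,0,0,0,1],[-0.02,0,-0.08,0,0,0,1],[-0.03,0,-0.11,0,0,0,1],[-0.035,0,-0.13,0,0,0,1],[-0.035,0,-0.13,0,0,0,1],[-0.035,0,-0.13,0,0,0,1]]])

```text
time_s: 6.3
eef_pos: [0.5316, -0.1343, 0.2226]
tcp_rot: [0.019, 0.98, -0.095, 0.173]
contact_force: [4.7, -1.5, -7.2]
gripper_width: 0.0276
grasp_force: 35.0
```

```bash
python3 - <<'E'
from h import *
s=r.observe();R0=rot(s['tcp_rot']); g=grip(0)-.003*lean(20)[:,2]; e=s['eef_pos']-g; print('lift',e@n,e@up,e@yg,'F n',s['contact_force']@n,s['contact_force']@up,s['contact_force']@yg)
for a in (.15,.3,.454,.47):
    Q=R.from_rotvec(a*n).as_matrix(); p=piv+Q@(s['eef_pos']-piv); print(a,mv(p,Q@R0))
E
```

```text
lift 0.013356030657718614 0.0001644727632934724 -0.0003070891777701291 F n -8.731386317603356 -0.14631614411916694 -0.5587537222263537
0.15 [ 0.008  0.096 -0.002 -0.049  0.001 -0.184]
0.3 [ 0.029  0.189 -0.007 -0.099  0.002 -0.369]
0.454 [ 0.064  0.281 -0.016 -0.15   0.003 -0.558]
0.47 [ 0.069  0.29  -0.017 -0.155  0.003 -0.578]
```

Request:
servo_tool(commands=[[[0.003,0.05,-0.001,-0.025,0,-0.092,1],[0.008,0.096,-0.002,-0.049,0,-0.184,1],[0.017,0.143,-0.004,-0.074,0,-0.276,1],[0.029,0.189,-0.007,-0.099,0,-0.369,1],[0.045,0.235,-0.011,-0.125,0,-0.464,1],[0.064,0.281,-0.016,-0.15,0,-0.558,1],[0.064,0.281,-0.016,-0.15,0,-0.558,1],[0.064,0.281,-0.016,-0.15,0,-0.558,1]]])

```text
time_s: 7.1
eef_pos: [0.5319, -0.163, 0.2266]
tcp_rot: [0.113, 0.975, 0.11, 0.159]
contact_force: [5.6, -2.0, -6.0]
gripper_width: 0.0274
grasp_force: 35.0
```

```bash
python3 - <<'E'
from h import *
s=r.observe();R0=rot(s['tcp_rot']); Q=R.from_rotvec(.454*n).as_matrix(); x=swing(.454); t=np.cross(n,x)
g=grip(.454)-.003*Q@lean(20)[:,2]; e=s['eef_pos']-g; f=s['contact_force']; print('lift',e@n,e@x,e@t,'F',f@n,f@x,f@t,s['joint_positions'].round(2))
print('lower to 1 mm above',mv(g+.001*n,Q@lean(20)))
E
```

```text
lift 0.0133861735497448 0.000431682255885653 -0.0005284304543644795 F -8.27748683696719 0.8925560219251851 -1.3874357128446941 [ 0.19 -0.03 -0.75  0.46 -0.59  1.26]
lower to 1 mm above [ 0.028 -0.006  0.121  0.005  0.002 -0.002]
```

Request:
servo_tool(commands=[[[0.007,-0.005,0.03,0,0,0,1],[0.014,-0.005,0.06,0,0,0,1],[0.021,-0.005,0.09,0,0,0,1],[0.028,-0.006,0.121,0,0,0,1],[0.028,-0.006,0.121,0,0,0,1],[0.028,-0.006,0.121,0,0,0,1]]])

```text
time_s: 7.7
eef_pos: [0.5386, -0.164, 0.2165]
tcp_rot: [0.113, 0.975, 0.11, 0.159]
contact_force: [4.9, -2.3, -1.4]
gripper_width: 0.0276
grasp_force: 35.0
```

```bash
python3 - <<'E'
from h import *
s=r.observe(); Q=R.from_rotvec(.454*n).as_matrix(); x=swing(.454); t=np.cross(n,x)
g=grip(.454)-.003*Q@lean(20)[:,2]; e=s['eef_pos']-g; f=s['contact_force']; print('lift',e@n,e@x,e@t,'F',f@n,f@x,f@t)
E
```

```text
lift 0.0011700606200457258 0.000391485138934556 -0.00019846517871072516 F -4.201287655243453 2.579281961710381 -2.731778541020219
```

Request:
servo_tool(commands=[[[0,0,0,0,0,0,0],[0,0,0,0,0,0,-0.6],[0,0,0,0,0,0,-1],[0,0,0,0,0,0,-1],[0,0,0,0,0,0,-1],[0,0,0,0,0,0,-1],[0,0,0,0,0,0,-1]]])

```text
time_s: 8.4
eef_pos: [0.5381, -0.1639, 0.2158]
tcp_rot: [0.113, 0.975, 0.11, 0.158]
contact_force: [0.7, 0.8, 0.6]
gripper_width: 0.0778
grasp_force: 0.0
```

```bash
python3 - <<'E'
from h import *
s=r.observe();print(s['gripper_width'],s['contact_force']); print('n',rot(s['tcp_rot']).T@n)
F=lean(20); c=crown-.022*F[:,2]; print('pre wheel',mv(c+.05*n-.025*up,F))
E
```

```text
0.07783862728320999 [0.66726848 0.75355952 0.55118109]
n [-0.26127907  0.00431197 -0.96525367]
pre wheel [-0.538  0.776 -0.124  0.155  0.002  0.557]
```

Request:
servo_tool(commands=[[[0,0,-0.2,0,0,0,-1],[0,0,-0.5,0,0,0,-1],[0,0,-0.8,0,0,0,-1],[0,0,-0.9,0,0.0,0,-1]]])

```text
time_s: 8.8
eef_pos: [0.5086, -0.1468, 0.3023]
tcp_rot: [0.113, 0.974, 0.11, 0.161]
contact_force: [0.0, -0.2, 0.2]
gripper_width: 0.0874
grasp_force: 0.0
```

Request:
servo_tool(commands=[[[-0.1,0.2,0,0.05,0,0.18,0],[-0.2,0.35,0,0.1,0,0.37,1],[-0.25,0.35,0,0.155,0,0.557,1],[-0.25,0.35,0,0.155,0,0.557,1]]])

```text
time_s: 9.2
eef_pos: [0.4909, -0.1876, 0.3007]
tcp_rot: [0.016, 0.98, -0.097, 0.172]
contact_force: [0.0, -0.5, -0.2]
gripper_width: 0.0612
grasp_force: 0.0
```

```bash
python3 - <<'E'
from h import *
import pickle
print(r.observe()['eef_pos'],r.observe()['joint_positions'].round(2))
m=r.camera_model('wrist'); im,d=r.snapshot('wrist'); pickle.dump((m,im,d),open('w4.pkl','wb')); cv2.imwrite('pics/w4.png',im)
F=lean(20); c=crown-.022*F[:,2]; print('pre wheel',mv(c+.05*n-.025*up,F)); print('crown px',px(m,crown),'knob',px(m,grip(.454)+.016*n))
E
```

```text
[ 0.4909384  -0.18763489  0.30074626] [ 0.07 -0.13 -0.53  0.12 -0.84  1.24]
pre wheel [-0.06   0.588  0.712  0.002  0.002 -0.002]
crown px [375.76482679 163.10866246] knob [276.10575011 203.063671  ]
```

View pics/w4.png

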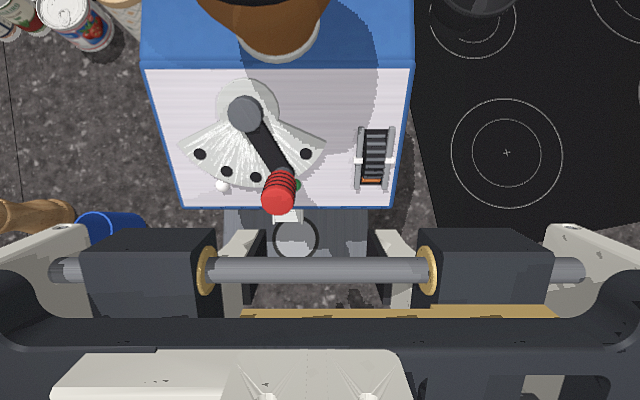

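Picture shows the knob seated beside the green stud: knob top (277,203) matches the home-height projection, the marks are at (359,160)/(393,160) and the stripe at (371,181). I measure the stripe angle and move to the wheel.

```bash
cat >> h.py <<'E'
def stripe(m,im,box):
    u,v=blob(im,(5,140,110),(22,255,255),box); k=ray(m,u.mean(),v.mean()); p=np.array(m['position']); c=crown-.035*n
    A=np.array([k@up,k@n]);B=np.array([(p-c)@up,(p-c)@n]); a,b,cc=A@A,A@B,B@B-.035**2; t=(-b-np.sqrt(b*b-a*cc))/a; q=B+t*A
    print('stripe px',len(u),u.mean(),v.mean(),'angle',np.arctan2(q[0],q[1])); 
E
python3 - <<'E'
from h import *
import pickle
for f,b in (('w4',(352,165,395,195)),('w2',(420,55,455,85))):
    m,im,d=pickle.load(open(f+'.pkl','rb')); stripe(m,im,b)
F=lean(30); c=crown-.022*F[:,2]; print('pre',mv(c+.03*n-.012*up,F))
E
```

```text
stripe px 58 370.5344827586207 179.89655172413794 angle -0.6958671087636598
stripe px 69 437.8695652173913 67.56521739130434 angle -0.6759584907526159
pre [ 0.079  0.587  0.874  0.002  0.224 -0.002]
```

Request:
servo_tool(commands=[[[0.02,0.3,0.2,0,0.1,0,1],[0.05,0.587,0.5,0,0.2,0,1],[0.08,0.587,0.75,0,0.224,0,1],[0.08,0.587,0.87,0,0.224,0,1],[0.08,0.587,0.87,0,0.224,0,1],[0.08,0.587,0.87,0,0.224,0,1]]])

```text
time_s: 9.85
eef_pos: [0.5167, -0.2511, 0.2217]
tcp_rot: [0.025, 0.962, -0.091, 0.257]
contact_force: [0.9, 0.0, 0.7]
gripper_width: 0.0092
grasp_force: 0.0
```

```bash
python3 - <<'E'
from h import *
s=r.observe(); print(s['joint_positions'].round(2),s['gripper_width'],s['contact_force'])
F=lean(30); c=crown-.022*F[:,2]; 
print('now',mv(c+.03*n-.012*up,F)); print('near',mv(c+.004*n-.012*F[:,0],F)); print('press',mv(c-.0025*n-.012*F[:,0],F));print('z dir n',F.T@n)
E
```

```text
[-0.08 -0.03 -0.72  0.16 -0.37  1.33] 0.009192508484119429 [0.89771454 0.02215937 0.71179221]
now [-0.002  0.014  0.003  0.001  0.001  0.003]
near [0.02  0.013 0.252 0.001 0.001 0.003]
press [0.026 0.013 0.316 0.001 0.001 0.003]
z dir n [-8.71557427e-02 -1.38777878e-17 -9.96194698e-01]
```

Request:
servo_tool(commands=[[[0.01,0.013,0.1,0,0,0,1],[0.02,0.013,0.2,0,0,0,1],[0.02,0.013,0.25,0,0,0,1],[0.022,0.013,0.28,0,0,0,1],[0.022,0.013,0.28,0,0,0,1],[0.022,0.013,0.28,0,0,0,1]]])

```text
time_s: 10.45
eef_pos: [0.5319, -0.2559, 0.1987]
tcp_rot: [0.025, 0.962, -0.092, 0.258]
contact_force: [0.8, -1.0, -0.3]
gripper_width: 0.0007
grasp_force: 0.0
```

```bash
python3 - <<'E'
from h import *
s=r.observe();f=s['contact_force']; F=lean(30); c=crown-.022*F[:,2]; e=s['eef_pos']-c; print(e@up,e@yg,e@n,f@up,f@yg,f@n,s['gripper_width'])
E
```

```text
-0.011991457473546784 -0.00044234740527834306 0.002362618622184275 0.6091134951162237 -0.794804515342673 -0.7635932545616085 0.0006646906041002875
```

Request:
servo_tool(commands=[[[0,0,0.02,0,0,0,1],[0,0,0.04,0,0,0,1],[0,0,0.05,0,0,0,1],[0,0,0.05,0,0,0,1]]])

```text
time_s: 10.85
eef_pos: [0.5344, -0.2564, 0.1945]
tcp_rot: [0.025, 0.961, -0.092, 0.258]
contact_force: [-1.7, -0.6, 2.6]
gripper_width: 0.0003
grasp_force: 1.5
```

```bash
python3 - <<'E'
from h import *
s=r.observe();f=s['contact_force']; F=lean(30); c=crown-.022*F[:,2]; e=s['eef_pos']-c; print(e@up,e@yg,e@n,f@up,f@yg,f@n,s['gripper_width'])
E
```

```text
-0.012263477485888678 -0.00046401291303177234 -0.0025452861693042884 0.22880635855470044 -0.8826279115947486 3.032297837517732 0.00032102883433171743
```

Request:
servo_tool(commands=[[[0.04,0,0,0,0,0,1],[0.08,0,0,0,0,0,1],[0.12,0,0,0,0,0,1],[0.16,0,0,0,0,0,1],[0.2,0,0,0,0,0,1],[0.22,0,0,0,0,0,1],[0.22,0,0,0,0,0,1]]])

```text
time_s: 11.55
eef_pos: [0.5536, -0.2601, 0.2058]
tcp_rot: [0.025, 0.961, -0.092, 0.258]
contact_force: [-1.7, -0.5, 3.7]
gripper_width: 0.0007
grasp_force: 1.9
```

Request:
servo_tool(commands=[[[0,0,-0.1,0,0,0,1],[-0.1,0,-0.4,0,0,0,1],[-0.3,-0.2,-0.8,0,0,0,1],[-0.5,-0.3,-1,0,-0.1,0,1],[-0.5,-0.3,-1,0,-0.1,0,1]]])

```text
time_s: 12.05
eef_pos: [0.466, -0.2117, 0.2701]
tcp_rot: [0.021, 0.971, -0.093, 0.221]
contact_force: [-0.1, -0.5, 0.3]
gripper_width: 0.0004
grasp_force: 0.0
```

```bash
python3 - <<'E'
from h import *
m=r.camera_model('wrist'); im,d=r.snapshot('wrist'); c=px(m,crown); print(c, r.observe()['joint_positions'].round(2)); x,y=map(int,c)
stripe(m,im,(x-20,y-25,x+20,y+30))
cv2.imwrite('pics/w5.png',cv2.resize(im[max(y-60,0):y+60,x-80:x+80],None,fx=4,fy=4))
E
```

```text
[349.54513639 146.72142556] [ 0.02 -0.18 -0.69  0.16 -0.62  1.25]
stripe px 173 347.5606936416185 150.47976878612718 angle -0.10023750647045189
```

View pics/w5.png

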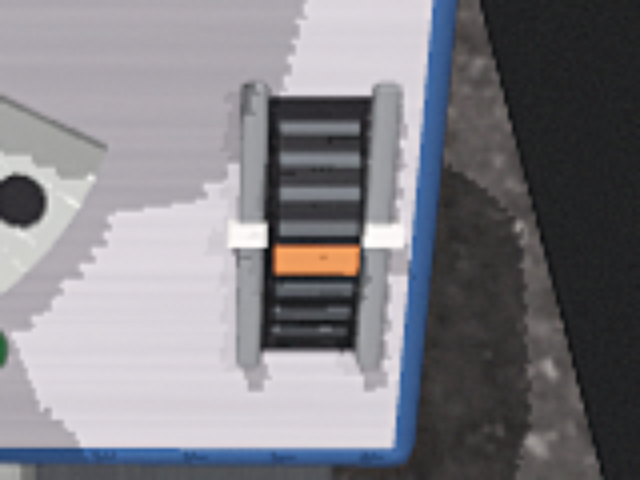

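The stripe (crop y 260) is still just below the marks (y 236). I compute the remaining error and do a short second roll.

```bash
python3 - <<'E'
from h import *
m=r.camera_model('wrist'); mk=crown-.0055*n; print('marks proj row',px(m,mk)[1],'seen',86+236.5/4-.5,'crown',px(m,crown)[1],'1mm up:',px(m,crown+.001*up)[1]-px(m,crown)[1])
F=lean(30); c=crown-.022*F[:,2]; print('pre',mv(c+.015*n-.004*F[:,0],F)); print('press',mv(c-.0025*n-.004*F[:,0],F))
E
```

```text
marks proj row 146.50272105590966 seen 144.625 crown 148.0751052286496 1mm up: -1.1000523883676578
pre [ 0.397  0.305  0.805 -0.001  0.094  0.001]
press [ 0.425  0.306  0.977 -0.001  0.094  0.001]
```

Request:
servo_tool(commands=[[[0.2,0.2,0.2,0,0.05,0,1],[0.35,0.305,0.5,0,0.09,0,1],[0.397,0.305,0.75,0,0.094,0,1],[0.4,0.305,0.88,0,0.094,0,1],[0.42,0.305,0.94,0,0.094,0,1],[0.425,0.305,0.975,0,0.094,0,1],[0.425,0.305,0.975,0,0.094,0,1],[0.425,0.305,0.975,0,0.094,0,1]]])

```text
time_s: 12.9
eef_pos: [0.5403, -0.2583, 0.1979]
tcp_rot: [0.025, 0.962, -0.093, 0.256]
contact_force: [-3.6, -2.2, 2.6]
gripper_width: 0.0003
grasp_force: 1.8
```

Request:
servo_tool(commands=[[[0.02,0,0,0,0,0,1],[0.04,0,0,0,0,0,1],[0.055,0,0,0,0,0,1],[0.055,0,0,0,0,0,1]]])

```text
time_s: 13.3
eef_pos: [0.5455, -0.259, 0.2006]
tcp_rot: [0.025, 0.962, -0.092, 0.256]
contact_force: [-1.5, -2.5, 3.8]
gripper_width: 0.0006
grasp_force: 2.0
```

Request:
servo_tool(commands=[[[0,0,-0.1,0,0,0,1],[-0.1,0,-0.4,0,0,0,1],[-0.3,-0.2,-0.8,0,0,0,1],[-0.5,-0.3,-1,0,-0.1,0,1],[-0.5,-0.3,-1,0,-0.1,0,1]]])

```text
time_s: 13.8
eef_pos: [0.4585, -0.2105, 0.2652]
tcp_rot: [0.021, 0.971, -0.092, 0.219]
contact_force: [1.8, -0.1, 1.0]
gripper_width: 0.0003
grasp_force: 0.0
```

```bash
python3 - <<'E'
from h import *
m=r.camera_model('wrist'); im,d=r.snapshot('wrist'); c=px(m,crown); print(c); x,y=map(int,c)
stripe(m,im,(x-20,y-25,x+20,y+30))
u,v=blob(im,(0,0,244),(180,30,255),(x-28,y-10,x+24,y+10)); print(len(u),u.mean(),v.mean())
mk=crown-.0055*n; print('marks proj',px(m,mk))
cv2.imwrite('pics/w6.png',cv2.resize(im[max(y-60,0):y+60,x-80:x+80],None,fx=4,fy=4))
e=np.array([.4445,.2868,0]); print(r.observe()['eef_pos'],r.observe()['joint_positions'].round(2),mv([.44,.2,.25],lean(0)))
E
```

```text
[349.8859306  136.00782885]
stripe px 166 348.9578313253012 129.56024096385542 angle 0.15940937805910305
91 347.57142857142856 133.7912087912088
marks proj [349.23027044 134.61802405]
[ 0.45985436 -0.21076338  0.26431755] [ 0.02 -0.19 -0.71  0.16 -0.62  1.25] [-9.380e-01 -3.996e+00 -2.850e-01 -1.000e-03 -5.670e-01  1.000e-03]
```

View pics/w6.png

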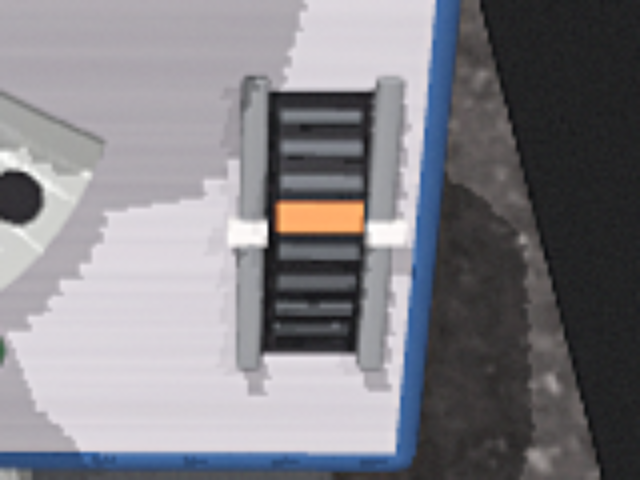

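Overshot: the stripe (crop y 217) is now about 5 mm above the marks (y 234). I settle above the wheel, press straight down and roll back a little.

```bash
python3 - <<'E'
from h import *
F=lean(30); c=crown-.022*F[:,2]; q=c-.0025*n+.003*F[:,0]; print('pre',mv(q-.012*F[:,2],F))
E
```

```text
pre [ 0.579  0.303  0.84  -0.002  0.1    0.001]
```

Request:
servo_tool(commands=[[[0.3,0.2,0.2,0,0.05,0,1],[0.5,0.3,0.5,0,0.1,0,1],[0.579,0.303,0.75,0,0.1,0,1],[0.579,0.303,0.84,0,0.1,0,1],[0.579,0.303,0.84,0,0.1,0,1],[0.579,0.303,0.84,0,0.1,0,1],[0.579,0.303,0.84,0,0.1,0,1]]])

```text
time_s: 14.55
eef_pos: [0.5401, -0.2581, 0.2118]
tcp_rot: [0.025, 0.962, -0.092, 0.256]
contact_force: [-0.1, 0.5, -0.4]
gripper_width: 0.0007
grasp_force: 0.0
```

```bash
python3 - <<'E'
from h import *
s=r.observe(); F=lean(30); c=crown-.022*F[:,2]; q=c-.0025*n+.003*F[:,0]; print(mv(q,F),s['contact_force'])
E
```

```text
[ 0.014 -0.011  0.109  0.001  0.004 -0.   ] [-0.1078167   0.48721235 -0.40143115]
```

Request:
servo_tool(commands=[[[0,0,0.04,0,0,0,1],[0,0,0.08,0,0,0,1],[0,0,0.108,0,0,0,1],[0,0,0.108,0,0,0,1],[-0.02,0,0.108,0,0,0,1],[-0.04,0,0.108,0,0,0,1],[-0.045,0,0.108,0,0,0,1],[-0.045,0,0.108,0,0,0,1]]])

```text
time_s: 15.35
eef_pos: [0.5414, -0.2585, 0.1991]
tcp_rot: [0.025, 0.962, -0.092, 0.255]
contact_force: [-0.9, 1.6, 1.2]
gripper_width: 0.0006
grasp_force: 1.7
```

Request:
servo_tool(commands=[[[0,0,-0.1,0,0,0,1],[0,0,-0.4,0,0,0,1],[-0.3,-0.2,-0.8,0,0,0,1],[-0.5,-0.3,-1,0,-0.1,0,1],[-0.5,-0.3,-1,0,-0.1,0,1],[-0.5,-0.3,-1,0,-0.1,0,1]]])

```text
time_s: 15.95
eef_pos: [0.4563, -0.211, 0.2623]
tcp_rot: [0.021, 0.971, -0.093, 0.219]
contact_force: [0.1, 1.1, -0.3]
gripper_width: 0.0007
grasp_force: 0.0
```

```bash
python3 - <<'E'
from h import *
m=r.camera_model('wrist'); im,d=r.snapshot('wrist'); c=px(m,crown); x,y=map(int,c)
stripe(m,im,(x-20,y-25,x+20,y+30))
u,v=blob(im,(0,0,244),(180,30,255),(x-28,y-10,x+24,y+10)); mk=px(m,crown-.0055*n); z=v.mean()+c[1]-mk[1]; print(len(u),v.mean(),mk,'zero row',z)
u,v=blob(im,(5,140,110),(22,255,255),(x-20,y-25,x+20,y+30)); print('err mm',-(v.mean()-z)/1.1)
print(r.observe()['eef_pos'])
for k in [(.44,.2,.25)]: print(mv(k,lean(0)))
E
```

```text
stripe px 176 347.25 133.48863636363637 angle -0.025602775362533428
102 130.5392156862745 [348.27528665 131.13491969] zero row 131.87185117433756
err mm -1.4698047175443723
[ 0.45628511 -0.21128096  0.26147775]
[-0.9   -4.007 -0.299  0.    -0.563 -0.   ]
```

Wheel is at about -0.03 rad from centre. Now to the cup.

```bash
cat >> h.py <<'E'
def leany(deg,yw):
    L=np.radians(deg); h=np.array([np.cos(yw),np.sin(yw),0]); x=h*np.cos(L)+np.array([0,0,1])*np.sin(L); return frame(x,np.cross(x,[h[1],-h[0],0]))
cup=np.array([.4445,.2868,0])
E
python3 - <<'E'
from h import *
s=r.observe(); print(s['eef_pos'],rot(s['tcp_rot']).round(3))
F=leany(28,-.45); g=cup+[0,0,.05]-.003*F[:,2]
print('to pre',mv(g+[0,0,.12],F), 'via',mv([.42,0.1,.27],rot(s['tcp_rot'])))
E
```

```text
[ 0.45628511 -0.21128096  0.26147775] [[ 0.887 -0.19   0.42 ]
 [-0.172 -0.982 -0.081]
 [ 0.428  0.    -0.904]]
to pre [-1.353 -4.871  0.342 -0.148  0.059  0.294] via [-0.82  -2.987 -0.483  0.     0.     0.   ]
```

Request:
servo_tool(commands=[[[-0.15,-0.3,-0.08,0,0,0,1],[-0.27,-0.65,-0.16,0,0,0,0],[-0.27,-1,-0.16,0,0,0,-1]]])

```text
time_s: 16.3
eef_pos: [0.4432, -0.1072, 0.2632]
tcp_rot: [0.021, 0.971, -0.095, 0.217]
contact_force: [1.0, 0.1, -0.3]
gripper_width: 0.0115
grasp_force: 0.0
```

Request:
servo_tool(commands=[[[-0.09,-0.34,-0.05,0,0,0,-1],[-0.18,-0.67,-0.1,0,0,0,-1],[-0.27,-1,-0.16,0,0,0,-1]]])

```text
time_s: 16.6
eef_pos: [0.4324, -0.0021, 0.2661]
tcp_rot: [0.022, 0.971, -0.094, 0.217]
contact_force: [1.2, 0.7, 0.0]
gripper_width: 0.0349
grasp_force: 0.0
```

Request:
servo_tool(commands=[[[-0.09,-0.34,-0.05,0,0,0,-1],[-0.18,-0.67,-0.1,0,0,0,-1],[-0.27,-1,-0.16,0,0,0,-1],[-0.27,-1,-0.16,0,0,0,-1]]])

```text
time_s: 17.0
eef_pos: [0.4215, 0.105, 0.2696]
tcp_rot: [0.021, 0.972, -0.091, 0.217]
contact_force: [0.0, -0.3, -1.0]
gripper_width: 0.067
grasp_force: 0.0
```

```bash
python3 - <<'E'
from h import *
s=r.observe(); print(s['eef_pos'],s['joint_positions'].round(2),s['gripper_width'])
F=leany(28,-.45); g=cup+[0,0,.05]-.003*F[:,2]
print('to pre',mv(g+[0,0,.12],F))
E
```

```text
[0.42146171 0.10497906 0.26964875] [ 1.03 -0.31 -0.91  0.54 -0.89  0.03] 0.06704567622455125
to pre [-0.526 -1.834  0.822 -0.148  0.061  0.3  ]
```

Request:
servo_tool(commands=[[[-0.1,-0.35,0.15,-0.05,0.02,0.1,-1],[-0.2,-0.65,0.3,-0.1,0.04,0.2,-1],[-0.28,-0.92,0.41,-0.148,0.06,0.3,-1]]])

```text
time_s: 17.3
eef_pos: [0.4309, 0.1934, 0.219]
tcp_rot: [0.055, 0.945, -0.22, 0.235]
contact_force: [0.5, 0.4, 0.8]
gripper_width: 0.0864
grasp_force: 0.0
```

```bash
python3 - <<'E'
from h import *
s=r.observe(); print(s['eef_pos'],s['joint_positions'].round(2),s['gripper_width'])
F=leany(28,-.45); g=cup+[0,0,.05]-.003*F[:,2]
print('to pre',mv(g+[0,0,.12],F))
E
```

```text
[0.43092463 0.19335427 0.21896578] [ 1.16 -0.07 -0.9   0.65 -0.88 -0.51] 0.08643237518105246
to pre [-0.487 -0.898  0.266  0.005  0.001 -0.009]
```

Request:
servo_tool(commands=[[[-0.2,-0.4,0.05,0,0,0,-1],[-0.4,-0.75,0.15,0,0,0,-1],[-0.487,-0.9,0.266,0,0,0,-1],[-0.487,-0.9,0.266,0,0,0,-1],[-0.487,-0.9,0.266,0,0,0,-1]]])

```text
time_s: 17.8
eef_pos: [0.4431, 0.2859, 0.1731]
tcp_rot: [0.056, 0.945, -0.219, 0.235]
contact_force: [-0.4, -0.3, 0.6]
gripper_width: 0.0878
grasp_force: 0.0
```

```bash
python3 - <<'E'
from h import *
s=r.observe(); print(s['eef_pos'],s['joint_positions'].round(2),s['gripper_width'])
F=leany(28,-.45); g=cup+[0,0,.05]-.003*F[:,2]
print('to pre',mv(g+[0,0,.12],F),'down',mv(g,F))
m=r.camera_model('wrist'); im,d=r.snapshot('wrist'); cv2.imwrite('pics/w7.png',im)
v,u=np.mgrid[0:400,0:640]; Q=pts(m,u,v,d); k=(d>0)&(Q[...,2]>.065)&(Q[...,2]<.085)&(np.hypot(Q[...,0]-.4445,Q[...,1]-.2868)<.04); q=Q[k]; print(q.min(0),q.max(0),len(q))
E
```

```text
[0.44309003 0.28589039 0.17314375] [ 1.21  0.12 -0.84  0.71 -0.8  -0.64] 0.08781243614745449
to pre [-0.007 -0.014  0.002  0.006  0.001 -0.005] down [-5.690e-01 -1.800e-02  1.062e+00  6.000e-03  1.000e-03 -5.000e-03]
[0.41645379 0.25986882 0.0650488 ] [0.47101864 0.31158975 0.07665245] 485
```

View pics/w7.png

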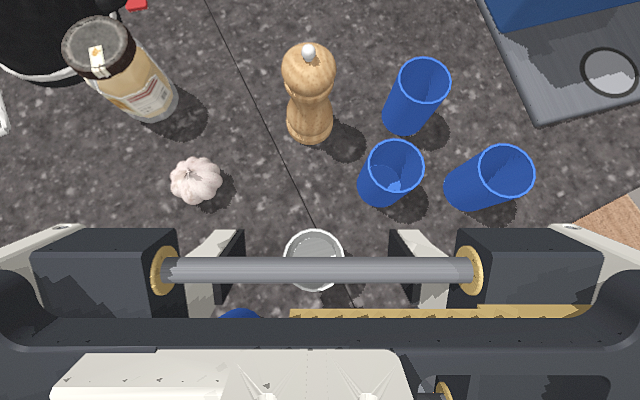

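The cup rim (315,260) sits centred between the fingers, with a blue cup at (238,313) close to the gripper's left end. I turn the yaw further so that the gripper body clears it.

```bash
python3 - <<'E'
from h import *
F=leany(26,-.75); g=cup+[0,0.0,.052]-.003*F[:,2]
print('pre',mv(g+[0,0,.1],F),F.T@[0,0,-1])
m=r.camera_model('top'); print('blue left rim plane est',plane(m,217.7,223.,.075))
E
```

```text
pre [-0.094 -0.018  0.168 -0.169 -0.043  0.335] [-4.38371147e-01 -2.77555756e-17  8.98794046e-01]
blue left rim plane est [0.41291509 0.38960312 0.075     ]
```

Request:
servo_tool(commands=[[[-0.03,0,0.05,-0.05,-0.01,0.1,-1],[-0.06,-0.01,0.1,-0.1,-0.02,0.2,-1],[-0.09,-0.018,0.168,-0.169,-0.043,0.335,-1],[-0.09,-0.018,0.168,-0.169,-0.043,0.335,-1],[-0.09,-0.018,0.168,-0.169,-0.043,0.335,-1]]])

```text
time_s: 18.35
eef_pos: [0.4439, 0.2883, 0.156]
tcp_rot: [0.081, 0.907, -0.356, 0.21]
contact_force: [-0.1, 0.2, -0.7]
gripper_width: 0.0879
grasp_force: 0.0
```

Request:
servo_tool(commands=[[[-0.1,0,0.2,0,0,0,-1],[-0.2,0,0.42,0,0,0,-1],[-0.3,0,0.63,0,0,0,-1],[-0.38,0,0.78,0,0,0,-1],[-0.44,0,0.9,0,0,0,-1],[-0.44,0,0.9,0,0,0,-1],[-0.44,0,0.9,0,0,0,-1]]])

```text
time_s: 19.05
eef_pos: [0.4437, 0.2885, 0.0561]
tcp_rot: [0.081, 0.907, -0.356, 0.21]
contact_force: [0.4, -0.3, -0.1]
gripper_width: 0.0875
grasp_force: 0.0
```

```bash
python3 - <<'E'
from h import *
s=r.observe(); print(s['eef_pos'],s['joint_positions'].round(2),s['contact_force'])
F=leany(26,-.75); g=cup+[0,0.0,.052]-.003*F[:,2]
print('res',mv(g,F))
E
```

```text
[0.44365517 0.28851944 0.05608878] [ 1.15  0.35 -0.86  0.74 -0.66 -0.99] [ 0.39869167 -0.32531603 -0.14090808]
res [-0.002  0.007  0.015 -0.004  0.001  0.001]
```

Close on the cup, then lift 110 mm.

Request:
servo_tool(commands=[[[0,0,0.01,0,0,0,1],[0,0,0.01,0,0,0,1],[0,0,0.01,0,0,0,1],[0,0,0.01,0,0,0,1],[0,0,0.01,0,0,0,1],[0,0,0.01,0,0,0,1],[0,0,0.01,0,0,0,1],[0,0,0.01,0,0,0,1]]], squeeze=20)

```text
time_s: 19.85
eef_pos: [0.4441, 0.2888, 0.0546]
tcp_rot: [0.081, 0.907, -0.357, 0.21]
contact_force: [-2.1, 0.0, 4.1]
gripper_width: 0.0546
grasp_force: 20.0
```

```bash
python3 - <<'E'
from h import *
s=r.observe(); F=rot(s['tcp_rot']); print(s['gripper_width'],s['grasp_force'],F.T@[0,0,1], 'grasp pt',s['eef_pos']+.003*F[:,2])
np.save('g0.npy',np.c_[F,s['eef_pos']])
E
```

```text
0.0545555455822118 20.000325192231685 [ 0.4380471  -0.00217235 -0.8989494 ] grasp pt [0.44504525 0.28792851 0.05191728]
```

Request:
servo_tool(commands=[[[0.06,0,-0.12,0,0,0,1],[0.15,0,-0.3,0,0,0,1],[0.26,0,-0.53,0,0,0,1],[0.37,0,-0.76,0,0,0,1],[0.48,0,-0.98,0,0,0,1],[0.48,0,-0.98,0,0,0,1]]])

```text
time_s: 20.45
eef_pos: [0.4446, 0.29, 0.1661]
tcp_rot: [0.079, 0.907, -0.357, 0.209]
contact_force: [0.5, 0.4, -1.9]
gripper_width: 0.0545
grasp_force: 20.0
```

```bash
python3 - <<'E'
from h import *
s=r.observe(); print(s['eef_pos'],s['joint_positions'].round(2),s['gripper_width'],s['contact_force'])
p=s['eef_pos']
print(mv([.46,.17,.185],leany(26,-.55))); print(mv([.46,.06,.185],leany(26,-.35)))
E
```

```text
[0.44461184 0.29001795 0.16607896] [ 1.2   0.2  -0.7   0.54 -0.92 -0.77] 0.054481800845462953 [ 0.46345638  0.4286512  -1.87959144]
[ 0.921  0.773  0.231  0.103  0.002 -0.231]
[ 1.597e+00  1.579e+00  5.520e-01  2.140e-01  1.000e-03 -4.600e-01]
```

Request:
servo_tool(commands=[[[0.15,0.12,0.03,0.02,0,-0.05,1],[0.35,0.28,0.08,0.04,0,-0.1,1],[0.55,0.46,0.13,0.06,0,-0.15,1],[0.75,0.63,0.18,0.08,0,-0.2,1],[0.92,0.77,0.23,0.1,0,-0.23,1],[0.92,0.77,0.23,0.1,0,-0.23,1]]])

```text
time_s: 21.05
eef_pos: [0.4585, 0.1652, 0.1821]
tcp_rot: [0.065, 0.938, -0.266, 0.214]
contact_force: [-0.3, -0.6, -2.1]
gripper_width: 0.0543
grasp_force: 20.0
```

```bash
python3 - <<'E'
from h import *
s=r.observe(); print(s['eef_pos'],s['joint_positions'].round(2),s['gripper_width'])
print(mv([.46,.07,.185],leany(26,-.35)))
E
```

```text
[0.45847689 0.16519677 0.18209562] [ 1.02  0.01 -0.91  0.67 -0.78 -0.52] 0.05431632752237381
[ 0.472  0.802  0.204  0.123  0.003 -0.23 ]
```

Request:
servo_tool(commands=[[[0.1,0.15,0.05,0.025,0,-0.05,1],[0.22,0.32,0.1,0.05,0,-0.1,1],[0.35,0.5,0.16,0.075,0,-0.15,1],[0.48,0.67,0.21,0.1,0,-0.2,1],[0.58,0.8,0.26,0.123,0,-0.23,1],[0.58,0.8,0.26,0.123,0,-0.23,1]]])

```text
time_s: 21.65
eef_pos: [0.4749, 0.0673, 0.1908]
tcp_rot: [0.039, 0.961, -0.17, 0.216]
contact_force: [1.0, -0.3, -1.4]
gripper_width: 0.0546
grasp_force: 20.0
```

```bash
python3 - <<'E'
from h import *
s=r.observe(); print(s['eef_pos'],s['joint_positions'].round(2),s['gripper_width'])
F=lean(26); P=np.array([.4893,-.1543,.064])-.003*F[:,2]
print(mv([.462,-.03,.165],F), mv(P-.045*xg+[0,0,.06],F))
E
```

```text
[0.4748553  0.06727645 0.19077756] [ 0.75 -0.11 -1.02  0.76 -0.59 -0.16] 0.054598317104972496
[ 0.082  0.957  0.325  0.09   0.014 -0.183] [ 0.122  2.104  0.77   0.09   0.014 -0.183]
```

Request:
servo_tool(commands=[[[0.07,0.15,0.05,0.02,-0.03,-0.04,1],[0.12,0.32,0.1,0.04,-0.06,-0.08,1],[0.16,0.5,0.16,0.06,-0.08,-0.12,1],[0.2,0.7,0.21,0.08,-0.08,-0.16,1],[0.2,0.95,0.26,0.09,-0.08,-0.18,1],[0.2,0.95,0.26,0.09,-0.08,-0.18,1]]])

```text
time_s: 22.25
eef_pos: [0.4683, -0.0324, 0.1746]
tcp_rot: [0.016, 0.978, -0.096, 0.187]
contact_force: [1.2, -0.5, -1.0]
gripper_width: 0.0542
grasp_force: 20.0
```

```bash
python3 - <<'E'
from h import *
s=r.observe(); print(s['eef_pos'],s['joint_positions'].round(2),s['gripper_width'])
F=lean(26); P=np.array([.4893,-.1543,.064])-.003*F[:,2]
print(mv(P-.045*xg+[0,0,.06],F),'then',F.T@(.045*xg-[0,0,.06])*10)
E
```

```text
[ 0.46825824 -0.03242008  0.17456625] [ 0.48 -0.13 -1.    0.54 -0.46  0.44] 0.05420421750513925
[-0.194  1.159  0.431 -0.005  0.096 -0.006] then [ 1.41434633e-01 -9.02056208e-18  7.36543444e-01]
```

Request:
servo_tool(commands=[[[-0.01,0.15,0.04,0,0,0,1],[-0.03,0.35,0.12,0,0,0,1],[-0.05,0.55,0.2,0,0,0,1],[-0.07,0.78,0.28,0,0,0,1],[-0.08,1,0.35,0,0,0,1],[-0.08,1,0.35,0,0,0,1]]])

```text
time_s: 22.85
eef_pos: [0.4568, -0.1314, 0.1403]
tcp_rot: [0.014, 0.978, -0.096, 0.186]
contact_force: [0.9, 0.3, -1.2]
gripper_width: 0.0545
grasp_force: 20.0
```

```bash
python3 - <<'E'
from h import *
s=r.observe(); print(s['eef_pos'],s['joint_positions'].round(2),s['gripper_width'])
F=lean(25); P=np.array([.4893,-.1543,.064])-.003*F[:,2]
print(mv(P-.03*xg+[0,0,.045],F),'then',F.T@(.03*xg-[0,0,.045])*10, mv(P+[0,0,.001],F))
E
```

```text
[ 0.45677879 -0.13143583  0.14034858] [ 0.2  -0.06 -1.02  0.47 -0.3   0.75] 0.054499791925666244
[-0.057  0.165  0.284 -0.008  0.078 -0.007] then [0.08171412 0.         0.53462398] [ 0.061  0.168  0.803 -0.008  0.078 -0.007]
```

Request:
servo_tool(commands=[[[0,0.06,0.06,0,0,0,1],[0,0.11,0.12,0,0.02,0,1],[0,0.165,0.2,0,0.04,0,1],[0,0.165,0.28,0,0.06,0,1],[0,0.165,0.28,0,0.078,0,1],[0,0.165,0.28,0,0.078,0,1]]])

```text
time_s: 23.45
eef_pos: [0.4714, -0.1582, 0.1306]
tcp_rot: [0.004, 0.974, -0.092, 0.206]
contact_force: [0.4, -0.7, -1.5]
gripper_width: 0.0547
grasp_force: 20.0
```

```bash
python3 - <<'E'
from h import *
s=r.observe(); print(s['eef_pos'],s['joint_positions'].round(2),s['gripper_width'],np.degrees(np.arcsin(rot(s['tcp_rot'])[2,0])))
for l in (22,24,26):
    F=lean(l); P=np.array([.4893,-.1543,.064])-.003*F[:,2]; print(l,mv(P+[0,0,.001],F),mv(P-.012*xg+[0,0,.015],F))
E
```

```text
[ 0.47140288 -0.15816535  0.13061031] [ 0.09 -0.01 -1.02  0.47 -0.18  0.84] 0.05470782210057779 23.664346792463753
22 [-0.108 -0.052  0.64  -0.039 -0.037 -0.003] [-0.162 -0.057  0.464 -0.039 -0.037 -0.003]
24 [-0.11  -0.052  0.64  -0.039  0.007 -0.004] [-0.163 -0.057  0.464 -0.039  0.007 -0.004]
26 [-0.111 -0.052  0.64  -0.039  0.052 -0.005] [-0.164 -0.057  0.464 -0.039  0.052 -0.005]
```

```bash
cat > kin.py <<'E'
from h import *
from scipy.optimize import least_squares
D=[([.26014,.62248,.24784],[1.463,.3592,.0113,0,-1.2241,-.2881]),([.4909,-.1876,.3007],[.07,-.13,-.53,.12,-.84,1.24]),([.5167,-.2511,.2217],[-.08,-.03,-.72,.16,-.37,1.33]),
([.4599,-.2108,.2643],[.02,-.19,-.71,.16,-.62,1.25]),([.42146,.10498,.26965],[1.03,-.31,-.91,.54,-.89,.03]),([.4431,.2859,.1731],[1.21,.12,-.84,.71,-.8,-.64]),
([.44365,.28852,.05609],[1.15,.35,-.86,.74,-.66,-.99]),([.4446,.29,.1661],[1.2,.2,-.7,.54,-.92,-.77]),([.4585,.1652,.1821],[1.02,.01,-.91,.67,-.78,-.52]),
([.4749,.0673,.1908],[.75,-.11,-1.02,.76,-.59,-.16]),([.4683,-.0324,.1746],[.48,-.13,-1.,.54,-.46,.44]),([.4568,-.1314,.1403],[.2,-.06,-1.02,.47,-.3,.75]),([.4714,-.1582,.1306],[.09,-.01,-1.02,.47,-.18,.84])]
s=r.observe(); D.append((s['eef_pos'],s['joint_positions']))
rx,ry,rz=[(lambda a,k=k:R.from_euler(k,a).as_matrix()) for k in 'xyz']
def fk(j,p,sg=1):
    h,a,b,c,d,e,w,g=p
    A=rz(j[0]); B=A@ry(j[1]); pos=np.array([0,0,h])+A@[e,d,0]+B@[0,0,a]
    C=B@ry(-j[2]); C4=C@rx(sg*j[3]); pos=pos+C@[b,0,g]; E=C4@ry(-j[4]); pos=pos+C4@[0,w,0]+E@[c,0,0]
    # tool z = E x-axis
    x=E@[0,0,1]; T=E@np.array([[0,0,1],[0,-1,0],[1,0,0]]).astype(float)
    return pos,T@rz(j[5]*-1+np.pi/2)
def fit(sg):
    f=lambda p:np.concatenate([fk(j,p,sg)[0]-np.array(x) for x,j in D]); o=least_squares(f,[.3,.5,.5,.25,-.2,0,0,0]); return o
if __name__=='__main__':
    for sg in (1,-1):
        o=fit(sg); print(sg,o.x.round(3),np.abs(o.fun).max())
        print((fk(s['joint_positions'],o.x,sg)[1].T@rot(s['tcp_rot'])).round(2))
E
python3 kin.py
```

```text
1 [ 0.149  0.392  0.437  0.074 -0.413  0.094  0.167 -0.019] 0.10056084323749397
[[ 0.59  0.79  0.15]
 [-0.8   0.59  0.06]
 [-0.04 -0.16  0.99]]
-1 [ 0.194  0.6    0.457  0.353 -0.004  0.007 -0.187  0.002] 0.002768340593983565
[[ 1. -0. -0.]
 [ 0.  1. -0.]
 [ 0.  0.  1.]]
```

```bash
cat >> kin.py <<'E'
p0=np.array([ 0.194,0.6,0.457,0.353,-0.004,0.007,-0.187,0.002])
lo=[-3.07,-1.43,-1.02,-3.03,-3.05,-3.03]; hi=[3.07,2.12,1.25,1.67,0,3.03]
def ik(P,F,j0,free=True):
    def f(j):
        x,T=fk(j,p0,-1); return np.r_[(x-P)*10,R.from_matrix(T.T@F).as_rotvec()]
    b=([-4,-4,-4,-4,-4,-4],[4,4,4,4,4,4]) if free else (lo,hi)
    o=least_squares(f,j0,bounds=b); return o.x,np.abs(o.fun).max()
E
python3 - <<'E'
from kin import *
pad=np.array([.4893,-.1543,.064])
for yw in (-.19,-.1):
  for l in (10,15,18,20,22,26):
    F=leany(l,yw); P=pad-.003*F[:,2]; out=[]
    for Q in (P,P-.03*xg+[0,0,.045],P-.02*xg+[0,0,.045]):
        j,e=ik(Q,F,[.1,0,-.9,.4,-.3,.9]); out+= [f'{j[2]:.2f} {j[4]:.2f} ({e:.3f})']
    print(yw,l,out)
E
```

```text
-0.19 10 ['-0.77 -0.43 (0.000)', '-0.77 -0.55 (0.000)', '-0.75 -0.55 (0.000)']
-0.19 15 ['-0.91 -0.24 (0.000)', '-0.88 -0.40 (0.000)', '-0.86 -0.41 (0.000)']
-0.19 18 ['-1.09 -0.05 (0.009)', '-0.97 -0.30 (0.000)', '-0.95 -0.30 (0.000)']
-0.19 20 ['-1.06 -0.05 (0.033)', '-1.04 -0.21 (0.000)', '-1.02 -0.21 (0.000)']
-0.19 22 ['-1.04 -0.05 (0.050)', '-1.16 -0.05 (0.000)', '-1.14 -0.06 (0.000)']
-0.19 26 ['-0.97 -0.03 (0.098)', '-1.18 -0.00 (0.056)', '-1.16 -0.01 (0.055)']
-0.1 10 ['-0.75 -0.44 (0.000)', '-0.75 -0.56 (0.000)', '-0.73 -0.56 (0.000)']
-0.1 15 ['-0.86 -0.27 (0.000)', '-0.85 -0.42 (0.000)', '-0.83 -0.42 (0.000)']
-0.1 18 ['-0.99 -0.12 (0.000)', '-0.92 -0.32 (0.000)', '-0.90 -0.32 (0.000)']
-0.1 20 ['-1.04 -0.05 (0.015)', '-0.98 -0.24 (0.000)', '-0.96 -0.25 (0.000)']
-0.1 22 ['-1.01 -0.04 (0.035)', '-1.07 -0.14 (0.000)', '-1.04 -0.15 (0.000)']
-0.1 26 ['-0.96 -0.02 (0.071)', '-1.15 -0.00 (0.031)', '-1.13 -0.01 (0.030)']
```

```bash
python3 - <<'E'
from kin import *
rng=np.random.default_rng(0); pad=np.array([.4893,-.1543,.064])
for yw in (-.19,-.19+np.pi):
  for l in (25,):
    F=leany(l,-.19); P=pad-.003*F[:,2]
    if yw>0: F=F@np.diag([-1.,-1,1])
    S=[]
    for _ in range(150):
        j,e=ik(P,F,rng.uniform(lo,hi),False)
        if e<.002 and not any(np.abs(j-k).max()<.05 for k in S): S.append(j); print(yw,l,j.round(2))
# max lean in the present branch vs yaw and pad offset
for yw in (-.19,-.1,0.,.1):
  for back in (0,.008):
    for l in range(28,10,-1):
      F=leany(l,yw); P=pad+[0,0,.008]-back*xg-.003*F[:,2]; j,e=ik(P,F,[.1,0,-.9,.4,-.3,.9],False)
      if e<.002 and j[2]>-1.0 and j[4]<-.04: print('yaw',yw,'back',back,'lean',l,j.round(2)); break
E
```

```text
yaw -0.19 back 0 lean 17 [ 0.09  0.15 -0.98  0.48 -0.18  0.83]
yaw -0.19 back 0.008 lean 16 [ 0.12  0.15 -0.95  0.38 -0.22  0.9 ]
yaw -0.1 back 0 lean 18 [ 0.1   0.15 -0.95  0.36 -0.17  1.03]
yaw -0.1 back 0.008 lean 18 [ 0.1   0.14 -0.97  0.39 -0.16  1.  ]
yaw 0.0 back 0 lean 21 [ 0.08  0.14 -0.96  0.28 -0.11  1.22]
yaw 0.0 back 0.008 lean 21 [ 0.08  0.13 -0.99  0.34 -0.09  1.16]
yaw 0.1 back 0 lean 28 [ 0.05  0.14 -0.83 -0.23 -0.11  1.85]
yaw 0.1 back 0.008 lean 28 [ 0.06  0.13 -0.86 -0.22 -0.1   1.83]
```

```bash
python3 - <<'E'
from kin import *
pad=np.array([.4893,-.1543,.064])-.008*xg
s=r.observe(); print('now j3 fk check',s['joint_positions'].round(2),'knob rel pad',[((grip(.454)+k*n-pad)@xg,(grip(.454)+k*n-pad)@yg,(grip(.454)+k*n)[2]) for k in (-.02,.016)])
for yw in (.06,.1,.13):
  for l in (24,26):
    F=leany(l,yw); P=pad-.003*F[:,2]; o=[]
    for Q in (P,P-.015*xg+[0,0,.02],P-.03*xg+[0,0,.045],P-.03*xg+[0,0,.07]):
        j,e=ik(Q,F,[.1,0,-.9,.1,-.3,1.5],False); o+=[f'{j[2]:.2f} {j[3]:.2f} {j[4]:.2f} ({e:.3f})']
    print(yw,l,o)
F=leany(26,.1); P=pad-.003*F[:,2]; print(mv(P-.03*xg+[0,0,.06],F))
E
```

```text
now j3 fk check [ 0.09 -0.01 -1.02  0.47 -0.18  0.84] knob rel pad [(np.float64(0.07117310380910419), np.float64(-0.0005199911355575782), np.float64(0.19612766836052498)), (np.float64(0.050524352100466456), np.float64(-0.0005199911355575747), np.float64(0.22561714195492866))]
0.06 24 ['-0.98 0.19 -0.02 (0.003)', '-0.98 0.15 -0.10 (0.000)', '-0.96 0.11 -0.20 (0.000)', '-0.91 0.08 -0.30 (0.000)']
0.06 26 ['-0.96 0.06 -0.01 (0.008)', '-1.02 0.20 -0.02 (0.006)', '-1.01 0.18 -0.12 (0.000)', '-0.95 0.11 -0.24 (0.000)']
0.1 24 ['-0.87 -0.09 -0.13 (0.000)', '-0.90 -0.04 -0.17 (0.000)', '-0.91 -0.00 -0.24 (0.000)', '-0.87 -0.00 -0.33 (0.000)']
0.1 26 ['-0.86 -0.16 -0.10 (0.000)', '-0.91 -0.06 -0.12 (0.000)', '-0.93 -0.00 -0.19 (0.000)', '-0.90 -0.00 -0.28 (0.000)']
0.13 24 ['-0.82 -0.19 -0.18 (0.000)', '-0.85 -0.13 -0.21 (0.000)', '-0.87 -0.07 -0.27 (0.000)', '-0.84 -0.06 -0.35 (0.000)']
0.13 26 ['-0.81 -0.27 -0.16 (0.000)', '-0.86 -0.18 -0.18 (0.000)', '-0.89 -0.10 -0.23 (0.000)', '-0.86 -0.07 -0.31 (0.000)']
[-0.221 -0.069 -0.052  0.117  0.046 -0.341]
```

Request:
servo_tool(commands=[[[-0.06,-0.02,-0.02,0.02,0.01,-0.06,1],[-0.12,-0.04,-0.04,0.04,0.02,-0.12,1],[-0.18,-0.06,-0.05,0.06,0.03,-0.19,1],[-0.22,-0.07,-0.05,0.09,0.04,-0.26,1],[-0.22,-0.07,-0.05,0.117,0.046,-0.34,1],[-0.22,-0.07,-0.05,0.117,0.046,-0.34,1],[-0.22,-0.07,-0.05,0.117,0.046,-0.34,1]]])

```text
time_s: 24.15
eef_pos: [0.4516, -0.1471, 0.1273]
tcp_rot: [-0.011, 0.973, 0.047, 0.225]
contact_force: [-0.1, -0.2, -0.5]
gripper_width: 0.0545
grasp_force: 20.0
```

```bash
python3 - <<'E'
from h import *
pad=np.array([.4893,-.1543,.064])-.008*xg
s=r.observe(); print(s['eef_pos'],s['joint_positions'].round(2),s['contact_force'])
F=leany(26,.1); P=pad-.003*F[:,2]; print(mv(P-.03*xg+[0,0,.06],F)); print(mv(P-.015*xg+[0,0,.02],F)); print(mv(P-.002*xg+[0,0,.005],F)); print(mv(P+[0,0,.0005],F))
T=np.load('g0.npy'); u0=T[:,:3].T@[0,0,1]; print('cup axis now',rot(s['tcp_rot'])@u0)
E
```

```text
[ 0.45164933 -0.1470789   0.1272567 ] [ 0.1  -0.04 -0.91  0.01 -0.25  1.56] [-0.10391656 -0.19481019 -0.48365681]
[-0.011  0.     0.001  0.001 -0.001 -0.004]
[-0.058  0.043  0.423  0.001 -0.001 -0.004]
[-0.012  0.08   0.613  0.001 -0.001 -0.004]
[-0.014  0.086  0.662  0.001 -0.001 -0.004]
cup axis now [-0.00145271  0.00124756  0.99999817]
```

Request:
servo_tool(commands=[[[-0.02,0.015,0.12,0,0,0,1],[-0.04,0.03,0.26,0,0,0,1],[-0.058,0.043,0.42,0,0,0,1],[-0.04,0.06,0.52,0,0,0,1],[-0.012,0.08,0.6,0,0,0,1],[-0.012,0.08,0.61,0,0,0,1],[-0.012,0.08,0.61,0,0,0,1]]])

```text
time_s: 24.85
eef_pos: [0.4769, -0.1524, 0.071]
tcp_rot: [-0.011, 0.973, 0.048, 0.224]
contact_force: [0.6, -0.6, -2.3]
gripper_width: 0.0542
grasp_force: 20.0
```

```bash
python3 - <<'E'
from h import *
pad=np.array([.4893,-.1543,.064])-.008*xg
s=r.observe(); print(s['eef_pos'],s['joint_positions'].round(2),s['contact_force'],s['torque'])
F=leany(26,.1); P=pad-.003*F[:,2]; print(mv(P+[0,0,.0],F))
T=np.load('g0.npy'); F0=rot(s['tcp_rot']); c=s['eef_pos']+F0@T[:,:3].T@(np.array([.4448,.2872,0])-T[:,3]); print('cup base est',c,'axis',(F0@T[:,:3].T)[:,2],'off pad',(c-[.4893,-.1543,.012])@xg,(c-[.4893,-.1543,.012])@yg)
E
```

```text
[ 0.47686221 -0.15244545  0.07096387] [ 0.07  0.13 -0.88 -0.11 -0.11  1.71] [ 0.59949143 -0.60585808 -2.30124729] [-0.2090454   1.71138763  0.04354264]
[ 0.01   0.008  0.052  0.     0.002 -0.002]
cup base est [ 0.47850744 -0.15307124  0.01634934] axis [8.38058406e-04 1.74018370e-03 9.99998135e-01] off pad -0.010829568965863618 -0.0008424507117124928
```

Request:
servo_tool(commands=[[[0.01,0.005,0.02,0,0,0,1],[0.02,0.01,0.035,0,0,0,1],[0.02,0.01,0.045,0,0,0,1],[0.02,0.01,0.052,0,0,0,1],[0.02,0.01,0.052,0,0,0,1]]])

```text
time_s: 25.35
eef_pos: [0.4814, -0.153, 0.0675]
tcp_rot: [-0.011, 0.973, 0.049, 0.225]
contact_force: [0.4, 0.6, -1.3]
gripper_width: 0.0544
grasp_force: 20.0
```

```bash
cat > chk.py <<'E'
from h import *
s=r.observe(); print(s['eef_pos'],s['joint_positions'].round(2),s['contact_force'])
T=np.load('g0.npy'); F0=rot(s['tcp_rot']); c=s['eef_pos']+F0@T[:,:3].T@(np.array([.4448,.2872,0])-T[:,3]); print('cup base est',c,'axis',(F0@T[:,:3].T)[:,2],'off pad',(c-[.4893,-.1543,.012])@xg,(c-[.4893,-.1543,.012])@yg)
E
python3 chk.py
```

```text
[ 0.48139989 -0.15299574  0.06746268] [ 0.07  0.15 -0.86 -0.13 -0.11  1.73] [ 0.39521189  0.57629126 -1.32459085]
cup base est [ 0.48312026 -0.15363175  0.01285059] axis [-5.26995532e-04  1.96129876e-03  9.99997938e-01] off pad -0.006194226346392672 -0.0005170668671016997
```

Request:
servo_tool(commands=[[[-0.005,0,0.009,0,0,0,1],[-0.009,0,0.018,0,0,0,1],[-0.009,0,0.018,0,0,0,1],[-0.009,0,0.018,0,0,0,1]]])

```text
time_s: 25.75
eef_pos: [0.482, -0.1531, 0.0664]
tcp_rot: [-0.011, 0.973, 0.049, 0.226]
contact_force: [-5.5, -0.0, 11.3]
gripper_width: 0.0545
grasp_force: 20.0
```

```bash
python3 chk.py
```

```text
[ 0.48199056 -0.15311905  0.06640549] [ 0.07  0.15 -0.86 -0.14 -0.1   1.74] [-5.48476046 -0.0475361  11.34806566]
cup base est [ 0.48383453 -0.15376019  0.01179749] axis [-0.0027894   0.00205813  0.99999399] off pad -0.005468562589004759 -0.0005075746826595734
```

Request:
servo_tool(commands=[[[0.005,0,-0.01,0,0,0,0.1],[0.005,0,-0.01,0,0,0,-0.5],[0.005,0,-0.01,0,0,0,-1],[0.005,0,-0.01,0,0,0,-1],[0.005,0,-0.01,0,0,0,-1],[0.005,0,-0.01,0,0,0,-1],[0.005,0,-0.01,0,0,0,-1]]])

```text
time_s: 26.45
eef_pos: [0.4814, -0.153, 0.0665]
tcp_rot: [-0.011, 0.973, 0.049, 0.225]
contact_force: [0.6, -0.2, -0.4]
gripper_width: 0.0871
grasp_force: 0.0
```

```bash
python3 -c "
from h import *
s=r.observe(); print(s['gripper_width'],s['contact_force'],s['joint_positions'].round(2))"
```

```text
0.0870515186666342 [ 0.64257048 -0.16115231 -0.44940098] [ 0.07  0.15 -0.86 -0.14 -0.11  1.74]
```

Request:
servo_tool(commands=[[[0,0,-0.15,0,0,0,-1],[0,0,-0.35,0,0,0,-1],[0,0,-0.55,0,0,0,-1],[0,0,-0.7,0,0,0,-1],[0.05,-0.1,-0.85,0,-0.1,0,-1],[0.1,-0.2,-1,0,-0.2,0,-1],[0.1,-0.2,-1,0,-0.2,0,-1]]])

```text
time_s: 27.15
eef_pos: [0.4475, -0.1358, 0.1641]
tcp_rot: [-0.007, 0.987, 0.05, 0.149]
contact_force: [-0.5, -0.3, -0.3]
gripper_width: 0.0875
grasp_force: 0.0
```

Request:
servo_tool(commands=[[[0,0,-0.3,0,-0.1,0,-1],[0,0,-0.6,0,-0.2,0,-1],[0,0,-0.9,0,-0.2,0,-1],[0,0,-0.9,0,-0.2,0,-1]]])

```text
time_s: 27.55
eef_pos: [0.4201, -0.1393, 0.25]
tcp_rot: [-0.004, 0.996, 0.05, 0.073]
contact_force: [0.1, -0.3, 0.1]
gripper_width: 0.0878
grasp_force: 0.0
```

```bash
python3 - <<'E'
from h import *
s=r.observe(); print(s['eef_pos'],s['joint_positions'].round(2))
for n_ in ('top','wrist'):
    m=r.camera_model(n_); im,d=r.snapshot(n_); cv2.imwrite(f'pics/{n_}9.png',im)
    v,u=np.mgrid[0:400,0:640]; Q=pts(m,u,v,d); k=(d>0)&(np.abs(Q[...,2]-.087)<.007)&(np.hypot(Q[...,0]-.4845,Q[...,1]-.1538*-1*-1)<.04); q=Q[k]
    if len(q)>8:
        A=np.c_[2*q[:,:2],np.ones(len(q))]; sol=np.linalg.lstsq(A,(q[:,:2]**2).sum(1),rcond=None)[0]; print(n_,'rim',q.min(0).round(4),q.max(0).round(4),len(q),sol[:2],'off',(np.r_[sol[:2],0]-[.4893,-.1543,0])@xg,(np.r_[sol[:2],0]-[.4893,-.1543,0])@yg)
    print('knob top px',px(m,grip(.454)+.016*n),'crown',px(m,crown))
    u,v=blob(im,(0,150,60),(6,255,255),tuple(int(a) for a in np.r_[px(m,grip(.454))-30,px(m,grip(.454))+30])); print('red',len(u),np.mean(u),np.mean(v)); Q=pts(m,u,v,d[v,u]); print('knob height over grip',np.percentile((Q-grip(.454))@n,[5,50,95]))
    c=px(m,crown).astype(int)
    try: stripe(m,im,(c[0]-15,c[1]-20,c[0]+15,c[1]+20))
    except Exception as e: print(e)
E
```

```text
[ 0.42014726 -0.13928962  0.24996356] [ 0.13 -0.12 -0.56  0.01 -0.99  1.54]
knob top px [390.96419133 194.11084336] crown [419.92627265 192.80591079]
red 68 391.05882352941177 192.13235294117646
knob height over grip [-0.00171652  0.01513203  0.01858335]
stripe px 15 418.93333333333334 192.4 angle 0.011314765960862831
knob top px [377.08350045  60.15112313] crown [505.01702794  61.53207472]
red 2096 378.39408396946567 54.025763358778626
knob height over grip [0.01118256 0.01610865 0.01740523]
stripe px 298 502.47986577181206 61.81208053691275 angle -0.01776756886201009
```

```bash
python3 - <<'E'
from h import *
for n_ in ('top','wrist'):
    m=r.camera_model(n_); im,d=r.snapshot(n_)
    v,u=np.mgrid[0:400,0:640]; Q=pts(m,u,v,d); k=(d>0)&(np.abs(Q[...,2]-.087)<.006)&(np.hypot(Q[...,0]-.4845,Q[...,1]+.1538)<.04); q=Q[k]; print(n_,len(q))
    if len(q)>8:
        A=np.c_[2*q[:,:2],np.ones(len(q))]; sol=np.linalg.lstsq(A,(q[:,:2]**2).sum(1),rcond=None)[0]; e=np.r_[sol[:2],0]-[.4893,-.1543,0]; print(q.min(0).round(4),q.max(0).round(4),sol[:2],'off',e@xg,e@yg,'plane',np.linalg.svd(q-q.mean(0))[2][2])
E
```

```text
top 0
wrist 419
[ 0.4541 -0.1807  0.081 ] [ 0.5085 -0.1264  0.089 ] [ 0.48132463 -0.15364921] off -0.007953881455656616 -0.0008750970989060013 plane [ 0.00444632 -0.00806611  0.99995758]
```

```bash
python3 -c "
from workcell import r
print(r.hand_in())"
```

```text
the job is handed in; nothing more can be done
None
```

The job is handed in: the pin measures fully home beside the green stud, the dose stripe is within about 0.03 rad of the marks, and the cup stands upright and released on the pad, about 8 mm in front of its centre (limit 15 mm); the judge's result was not shown.

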